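Fit a shift rail and its two plungers into a selector housing

TASK

Slide the shift rail nose first into the bore in the open end of the aluminium housing until its square head sits fully home against the housing. Then drop one of the two plain headless plungers from the rack into each of the two holes on top of the housing, so that both stand in their holes resting on the rail. Leave the bolt and the other things on the bench where they are.

Things in the scene. Friction and masses are not known exactly. Their poses are not given: they have to be found in the camera images.
- rail: Loose steel rail, 0.3 kg: round shank 18 mm across, 105 mm long (last 6 mm taper to a 10 mm nose), and a rectangular head 40 long (x -40 to 0), 20 wide (y), 24 mm high (z). Origin on the shank axis at the shoulder (head meets shank); x points to the nose, z up. It starts level in the rest, axis 46 mm above the bench, the head overhanging free, to grasp from above.
- rest: Fixed black rest that holds the rail at the start: base 120 x 50 x 8 mm, two slotted supports 10 mm thick and 40 mm wide, 78 mm apart, their slot walls ending at 47 mm, open upwards. Origin at bench level under its middle, x along the rail; the rail's shoulder starts at x = -55 mm, so the rail must be lifted about 15 mm to come free.
- housing: Fixed aluminium housing 116 mm long (x -55 to 61 mm), 60 wide (100 over its 8 mm high feet), 80 high. Origin at bench level. A level bore 20 mm in diameter, open only at the -x end and closed at the other, runs through two walls (x -55 to -37 and 37 to 55; hollow between), axis 46 mm above the bench. Two vertical 16 mm holes go through its 24 mm thick top into the hollow, right over the bore.
- mouth (a point): Centre of the mouth of the rail bore, on the end face of the housing through which the rail goes in, 46 mm above the bench; x points into the bore (same axes as the housing). With the rail home its origin is at this point. The opposite end face has no opening.
- bore_a (a point): Centre of the mouth of one plunger hole (16 mm diameter, vertical), in the housing's top face 80 mm above the bench, 31 mm in from the mouth end face. A plunger resting on the rail has its foot about 25 mm below this point and stands 30 mm proud of the top.
- bore_b (a point): The same for the other plunger hole, 48 mm farther along the housing's x.
- rack: Fixed black rack block 44 x 150 x 22 mm with a row of three blind holes (16 mm wide, 16 mm deep, 50 mm apart along its y, the middle one at its centre). Origin at bench level under its middle. Two holes hold the plungers, the third the bolt; which is which varies.
- plunger_a: Loose plain steel pin without head, 14 mm in diameter, 55 mm long, 60 g, foot slightly chamfered, standing upright in the rack with 39 mm above the rack's top. Origin at the centre of its foot (6 mm above the bench at the start), z along the pin.
- plunger_b: The second plunger, the same as the first; either may go into either hole.
- bolt: Bystander: steel bolt, 14 mm shank with a six-sided head 25 mm across and 10 mm high, 46 mm long in all, standing in the rack. Origin at its foot. Leave it in the rack.
- gear: Bystander: steel gear 66 mm across, 26 mm high over its hub, lying on the bench. Origin at the centre of its underside.
- ring: Bystander: brass ring 62 mm across, 12 mm high. Origin at the centre of its underside.
- wrench: Bystander: wrench 190 mm long lying on the bench. Origin under its middle.
- oiler: Bystander: white plastic bottle 60 mm across, 150 mm high. Origin at the centre of its underside.
- small_gear: Bystander: dark gear 50 mm across, 30 mm high over its hub. Origin at the centre of its underside.
Not all that is in view belongs to the job. Of the things like the rail, leave any that is blue or turquoise; of the rest the smaller one is meant.

How it is judged:
By the outcome, as a careful person would: the job done as asked, in the order asked, and still so for the second after the job is handed in, with the robot touching nothing.
It also fails if it takes over 67 s, if anything falls off the work surface, if the arm or the gripper's body presses on something with over 40 N, if the wrist force passes 120 N, or if a joint passes its speed limit or range.

ROBOT

A 7-joint arm with a two-finger parallel gripper is mounted at the origin on the work surface. World frame = base frame: x ahead of the robot, y to its left, z up, the work surface at z = 0. Lengths are in m, angles in degrees, forces in N, time in s.
With the tool pointing down it reaches from about 0.4 to 0.75 m from the base axis. Payload 19.5 kg.
Tool frame: the origin (TCP) lies midway between the tips of the shut fingers; the grasp point (between the pads) lies 19 mm behind it; z points along the fingers, y is the line along which they close (so a half turn about z gives the same grasp; the last joint's range is limited). The gripper opens to 85 mm and grips with 20 to 120 N. Pads are 22 mm wide; open, the fingers measure 114 mm over their backs; the gripper's body (76 mm by 85 mm) begins 54 mm behind the grasp point. The pads swing forward as they close: fully open they stand 13 mm farther back than shut.
Start: joints at [66.824, 40.479, -1.581, 85.061, 1.261, 54.483, -4.326], TCP at [0.204, -0.538, 0.231] pointing down, gripper open.
Joint ranges: [-155.06, 155.06], [-18.47, 123.98], [-90, 86.84], [0, 140.48], [-83.41, 263.41], [0, 116], [-161.91, 161.91]. Speed limits (degrees/s): [108.29, 108.29, 147.25, 147.25, 172.46, 172.46, 172.46].

INTERFACE

Orientations are given as a 3x3 rotation matrix whose columns are the frame's x, y, z axes.
In Python, from station import status, eyes, ticket gives the robot as it stands.
- The arm moves only by the tool move_arm, never from a script. Its argument "steps" is a list of rows, each a list of 6 numbers: the shift along the tool's x, y, z each as a share of 120 mm, from -1 to 1, then the turn, a rotation vector about the tool's x, y, z each as a share of pi rad, from -1 to 1. A call has 1 to 5 rows; each row is the pose to reach, as a shift and turn from the pose commanded when the call began, along the tool's axes at that moment, turning the shorter way round; what a row does not reach only later rows make up. A row lasts 1/12 s, in which the tool goes at most 41.7 mm and 7.16 degrees, less where a joint would pass 70% of its speed; a pose out of reach is approached as far as the arm can. A call with a number of a shift or a turn outside -1 to 1 is refused whole. A call with a gripper value outside its range is refused whole. "hand" is the opening, from -1 (shut) to 1 (fully open), set as the call begins (left out, the last holds). The fingers move at their own pace and stop on an object; "grip_force" is the grip in N (left out, the last holds). Time passes only in rows, so rows that repeat a pose let the fingers close. It gives the time, the measured TCP pose, the force, the opening and the grip force at its end, in the units of the state.
- status.state(): the state, without advancing time (a new reading comes with each control period).
- eyes.read_camera(name): name is "scene" or "top" or "wrist"; returns a dict with "img" (420x560x3 uint8, red, green, blue), "mtx" (3x3 intrinsics, pixels), "distortion" ([k1, k2, p1, p2, k3] as OpenCV has them; the pictures are not rectified), "position" and "orientation" of the camera in the world. Camera axes: x right, y down, z forward; pixel columns grow to the right and rows downward; lengths in m; the calibration is good to about 2 mm. A picture is of the moment at which its call begins. There is no depth.
- ticket.finish_job(): hands the job in; it is judged then, once.
The state is a dict: "t": time; "q": joint angles; "dq": joint speeds; "joint_efforts": joint torques, N m; "eef_pos": TCP position; "tool_rot": TCP orientation; "wrist_force": force on the tool from outside, world axes, zero at the start; "wrist_torque": the same for the moment, N m; "finger_gap": finger opening in m; "grasp_force": force on a finger pad.
Only numpy, scipy, OpenCV 4.12 (cv2) and the standard library are available. Lean on these libraries where they do the work, as an engineer would, in place of code of your own. Each camera call takes 0.05 s, during which the arm holds its last target. There are 200 camera calls.

## Working session

There is one attempt and no reset: what is moved stays moved. The work goes in short steps, Python scripts to look and compute and a tool call to move; the robot and the scene stay as the last step left them, time stands still between calls to the robot, and variables do not carry over. Pictures are saved under pics/ and viewed, at most 10 in all, crops included, and the job is handed in when it is done.

Besides the shell and the picture viewer there is one more tool, called after ">>>" by a JSON object that holds its "fn" and its "kwargs". move_arm: Moves the arm, as the interface text tells. Shift numbers are shares of 120 mm and turn numbers shares of pi rad, none past 1 either way. Its arguments: {"type":"object","properties":{"steps":{"type":"array"},"hand":{"type":"number"},"grip_force":{"type":"number"}},"required":["steps"]}

```bash
ls; mkdir -p pics; python3 - <<'E'
from station import status, eyes
import cv2,numpy as np
s=status.state();print({k:np.round(v,4).tolist() for k,v in s.items()})
for n in("scene","top","wrist"):
    c=eyes.read_camera(n);cv2.imwrite(f"pics/{n}0.png",c["img"][:,:,::-1]);np.savez(f"pics/{n}0.npz",**c)
    print(n,np.round(c["mtx"],1).tolist(),c["distortion"],np.round(c["position"],4),np.round(c["orientation"],4).tolist())
E
```

```text
pics
{'t': 0.0, 'q': [66.8243, 40.5142, -1.5816, 85.0829, 1.2598, 54.4814, -4.3271], 'dq': [0.0372, -0.1781, 0.0435, -0.0635, 0.1199, 0.0249, -0.0034], 'joint_efforts': [-0.0004, -88.3212, 1.2345, -23.6169, 0.0168, 0.0064, 0.0], 'eef_pos': [0.204, -0.5373, 0.2308], 'tool_rot': [[0.9349, 0.3548, -0.0004], [0.3548, -0.9349, 0.001], [-0.0, -0.0011, -1.0]], 'wrist_force': [-0.5064, 0.7569, 0.524], 'wrist_torque': [0.0165, 0.0044, -0.0273], 'grasp_force': 0.0, 'finger_gap': 0.085}
scene [[393.7, 0.0, 279.0], [0.0, 393.7, 210.9], [0.0, 0.0, 1.0]] [-0.06533165  0.          0.          0.          0.        ] [ 1.1463 -0.1479  1.0267] [[0.2348, 0.8209, -0.5206], [0.972, -0.1939, 0.1326], [0.0079, -0.5372, -0.8434]]
top [[478.5, 0.0, 273.8], [0.0, 478.5, 210.7], [0.0, 0.0, 1.0]] [0.04286037 0.         0.         0.         0.        ] [ 0.3389 -0.031   1.2938] [[-0.007, -0.9837, 0.1797], [-1.0, 0.0064, -0.0039], [0.0027, -0.1797, -0.9837]]
wrist [[349.3, 0.0, 279.6], [0.0, 349.3, 219.0], [0.0, 0.0, 1.0]] [-0.00264257  0.          0.          0.          0.        ] [ 0.2767 -0.5107  0.3744] [[0.3549, -0.8898, -0.2871], [-0.9349, -0.3381, -0.1078], [-0.0012, 0.3066, -0.9518]]
```

View pics/scene0.png

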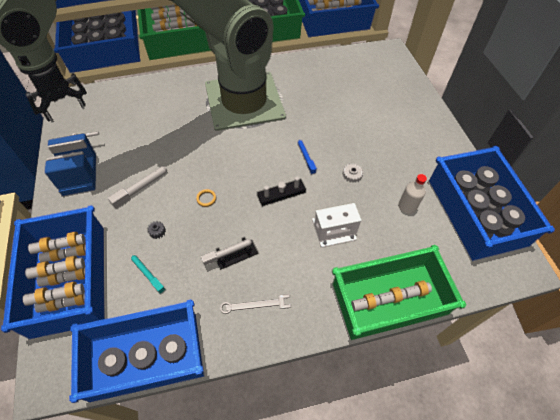

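View pics/top0.png

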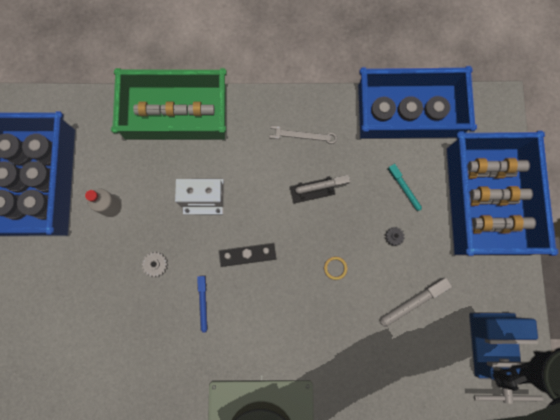

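The scene shows the rail in its rest at (230,252), housing at (338,222), and rack at (282,191). In the top picture the rail lies from about (295,190) to its head at (348,181), the housing is at (200,190), and the rack is at (247,254). The big grey rail at (415,303) and the blue and turquoise ones are decoys. Next I'll crop in closer.

```bash
cat > h.py <<'E'
import numpy as np, cv2
def load(n): return dict(np.load(f"pics/{n}.npz"))
def ray(c,uv):
    p=cv2.undistortPoints(np.array([[uv]],float),c["mtx"],c["distortion"])[0,0]
    d=c["orientation"]@np.array([p[0],p[1],1.]); return c["position"],d/np.linalg.norm(d)
def plane(c,uv,z):
    o,d=ray(c,uv); return o+d*(z-o[2])/d[2]
def tri(*cu):
    A=np.zeros((3,3));b=np.zeros(3)
    for c,uv in cu:
        o,d=ray(c,uv);P=np.eye(3)-np.outer(d,d);A+=P;b+=P@o
    x=np.linalg.solve(A,b)
    return x,[float(np.linalg.norm((np.eye(3)-np.outer(d,d))@(x-o))) for o,d in (ray(*q) for q in cu)]
def proj(c,X):
    R=c["orientation"].T;t=-R@c["position"]
    return cv2.projectPoints(np.array([X],float),cv2.Rodrigues(R)[0],t,c["mtx"],c["distortion"])[0][0,0]
E
python3 - <<'E'
from h import *
s=load("scene0")["img"][:,:,::-1];t=load("top0")["img"][:,:,::-1]
a=cv2.resize(s[170:275,195:365],(800,494),interpolation=cv2.INTER_CUBIC)[:, :]
b=cv2.resize(t[165:275,165:360],(800,451),interpolation=cv2.INTER_CUBIC)
o=np.vstack([cv2.resize(a,(486,300)),np.zeros((0,486,3),np.uint8)])
o2=cv2.resize(b,(532,300))
out=np.zeros((600,532,3),np.uint8);out[:300,:486]=o;out[300:]=o2
cv2.imwrite("pics/crop1.png",out)
E
```

```text
(no output)
```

View pics/crop1.png

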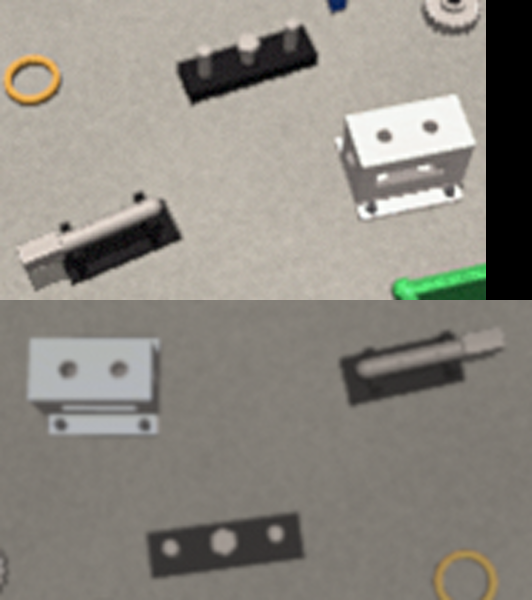

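The bolt (six-sided, middle hole) sits between the two plungers. The mouth is on the housing's end nearest the rail: the dark spot at (350,158) in the upper crop, on the -y end. Now rough positions from both views.

```bash
python3 - <<'E'
from h import *
S=load("scene0");T=load("top0")
s=lambda u,v:(195+u*170/486-.5,170+v*105/300-.5)
t=lambda u,v:(165+u*195/532-.5,165+(v-300)*110/300-.5)
for n,a,b in [("bore_a",(384,135),(119,369)),("bore_b",(430,127),(68,369)),("plA top",(205,53),(276,533)),("bolt",(249,43),(224,541)),("plB",(292,28),(171,547)),("head end top mid",(24,249),(503,340)),("nose",(158,207),(361,369))]:
    x,r=tri((S,s(*a)),(T,t(*b)));print(n,np.round(x,4),np.round(r,4))
for n,b,z in [("head end",(503,340),.058),("shoulder",(464,346),.055),("nose",(361,368),.046)]:print(n,plane(T,t(*b),z))
W=load("wrist0")
from station import status
st=status.state();R=np.array(st["tool_rot"]);p=np.array(st["eef_pos"])
print("cam in tool",R.T@(W["position"]-p),(R.T@W["orientation"]).round(3).tolist())
E
```

```text
bore_a [0.6158 0.1331 0.0842] [0.0007 0.0007]
bore_b [0.6165 0.1814 0.0824] [0.0009 0.0009]
plA top [ 0.4615 -0.0142  0.0606] [0.0001 0.0001]
bolt [0.4548 0.0353 0.0542] [0. 0.]
plB [0.4491 0.0847 0.0585] [0.0004 0.0004]
head end top mid [ 0.6471 -0.2329  0.0643] [0.0018 0.0018]
nose [ 0.6231 -0.0979  0.0468] [0.0001 0.0001]
head end [ 0.64854367 -0.23582528  0.058     ]
shoulder [ 0.64354682 -0.19814226  0.055     ]
nose [ 0.62428964 -0.09787021  0.046     ]
cam in tool [ 0.07745453  0.00073731 -0.14345371] [[-0.0, -0.952, -0.307], [1.0, 0.0, -0.0], [0.0, -0.307, 0.952]]
```

```bash
cat >> h.py <<'E'
from scipy.spatial.transform import Rotation as Ro
def down(yaw):
    c,s=np.cos(np.radians(yaw)),np.sin(np.radians(yaw)); return np.array([[c,s,0],[s,-c,0],[0,0,-1.]])
def plan(p,yaw,p0=None,R0=None):
    """print the rows (one per call) that take the tool to p, yaw"""
    from station import status
    s=status.state(); p0=np.array(s["eef_pos"]) if p0 is None else np.array(p0,float)
    R0=np.array(s["tool_rot"]) if R0 is None else R0
    R1=down(yaw); p=np.array(p,float); w=Ro.from_matrix(R0.T@R1).as_rotvec()
    n=int(max(np.ceil(np.linalg.norm(p-p0)/.118),np.ceil(np.linalg.norm(w)/np.radians(35)),1))
    for k in range(n):
        R=R0@Ro.from_rotvec(w*k/n).as_matrix()
        print(np.round(np.r_[R.T@(p-p0)/n/.12,w/n/np.pi],4).tolist())
    return p,R1
E
python3 - <<'E'
from h import *
plan([.63,-.19,.20],100)
E
```

```text
[0.8693, -0.2892, 0.0518, -0.0, -0.0, -0.088]
[0.9152, -0.041, 0.0516, -0.0, -0.0, -0.088]
[0.8917, 0.2104, 0.0516, -0.0, -0.0, -0.088]
[0.8004, 0.4458, 0.0515, -0.0, -0.0, -0.088]
[0.6483, 0.6474, 0.0515, -0.0, -0.0, -0.088]
```

>>> {"fn": "move_arm", "kwargs": {"steps": [[0.87, -0.29, 0.05, 0, 0, -0.088], [0.87, -0.29, 0.05, 0, 0, -0.088], [0.87, -0.29, 0.05, 0, 0, -0.088], [0.87, -0.29, 0.05, 0, 0, -0.088]]}}

```text
t: 0.48
eef_pos: [0.2941, -0.4641, 0.2251]
tool_rot: [[0.797, 0.604, 0.002], [0.604, -0.797, 0.002], [0.003, -0.001, -1.0]]
wrist_force: [0.7, -0.4, -0.1]
finger_gap: 0.0857
grasp_force: 0.0
```

>>> {"fn": "move_arm", "kwargs": {"steps": [[0.915, -0.04, 0.05, 0, 0, -0.088], [0.915, -0.04, 0.05, 0, 0, -0.088], [0.915, -0.04, 0.05, 0, 0, -0.088], [0.915, -0.04, 0.05, 0, 0, -0.088]]}}

```text
t: 0.82
eef_pos: [0.379, -0.3944, 0.2189]
tool_rot: [[0.602, 0.798, 0.002], [0.798, -0.602, 0.003], [0.003, -0.0, -1.0]]
wrist_force: [0.1, 0.2, -0.1]
finger_gap: 0.0854
grasp_force: 0.0
```

>>> {"fn": "move_arm", "kwargs": {"steps": [[0.89, 0.21, 0.05, 0, 0, -0.088], [0.89, 0.21, 0.05, 0, 0, -0.088], [0.89, 0.21, 0.05, 0, 0, -0.088], [0.89, 0.21, 0.05, 0, 0, -0.088]]}}

```text
t: 1.15
eef_pos: [0.4636, -0.3247, 0.2128]
tool_rot: [[0.362, 0.932, 0.002], [0.932, -0.362, 0.003], [0.003, 0.0, -1.0]]
wrist_force: [0.9, 1.5, 0.0]
finger_gap: 0.0854
grasp_force: 0.0
```

>>> {"fn": "move_arm", "kwargs": {"steps": [[0.8, 0.446, 0.05, 0, 0, -0.088], [0.8, 0.446, 0.05, 0, 0, -0.088], [0.8, 0.446, 0.05, 0, 0, -0.088], [0.8, 0.446, 0.05, 0, 0, -0.088]]}}

```text
t: 1.48
eef_pos: [0.5483, -0.255, 0.2065]
tool_rot: [[0.094, 0.996, 0.001], [0.996, -0.094, 0.003], [0.003, 0.001, -1.0]]
wrist_force: [-0.1, 1.4, 0.1]
finger_gap: 0.0854
grasp_force: 0.0
```

>>> {"fn": "move_arm", "kwargs": {"steps": [[0.648, 0.647, 0.05, 0, 0, -0.088], [0.648, 0.647, 0.05, 0, 0, -0.088], [0.648, 0.647, 0.05, 0, 0, -0.088], [0.648, 0.647, 0.05, 0, 0, -0.088], [0.648, 0.647, 0.05, 0, 0, -0.088]]}}

```text
t: 1.9
eef_pos: [0.6303, -0.1895, 0.2004]
tool_rot: [[-0.174, 0.985, -0.001], [0.985, 0.174, 0.001], [0.001, -0.001, -1.0]]
wrist_force: [-0.4, -1.4, -1.4]
finger_gap: 0.0852
grasp_force: 0.0
```

```bash
cat > snap.py <<'E'
import sys,numpy as np,cv2
from station import eyes
n=sys.argv[1];c=eyes.read_camera("wrist");cv2.imwrite(f"pics/{n}.png",c["img"][:,:,::-1]);np.savez(f"pics/{n}.npz",**c)
E
python3 snap.py w1
```

>>> {"fn": "move_arm", "kwargs": {"steps": [[0.35, 0, 0, 0, 0, 0], [0.6, 0, 0, 0, 0, 0], [0.6, 0, 0, 0, 0, 0], [0.6, 0, 0, 0, 0, 0]]}}

```text
t: 2.28
eef_pos: [0.617, -0.1194, 0.2019]
tool_rot: [[-0.173, 0.985, 0.0], [0.985, 0.173, -0.0], [-0.0, 0.0, -1.0]]
wrist_force: [-0.2, -1.1, -0.1]
finger_gap: 0.0852
grasp_force: 0.0
```

```bash
python3 snap.py w2; python3 -c "
import sys
from h import *
p,R=plan([.60,.04,.25],93)
"
```

```text
[0.6721, 0.0449, -0.2021, -0.0, 0.0002, 0.0191]
[0.6737, 0.0044, -0.2017, -0.0, 0.0002, 0.0191]
```

View pics/w1.png

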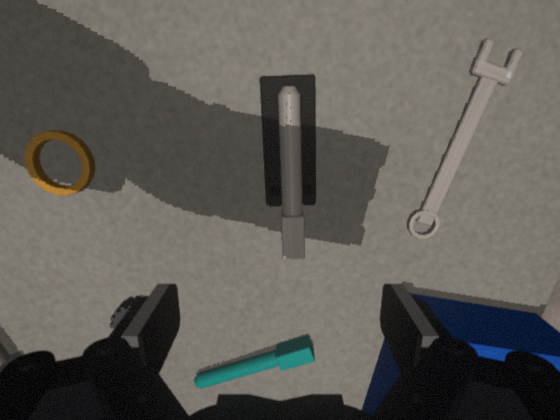

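The wrist view shows the rail clearly: nose at (289,88), shoulder at (292,215), head end at (293,258), lying in the black rest. Next I'll look at the housing.

>>> {"fn": "move_arm", "kwargs": {"steps": [[0.35, 0.03, -0.1, 0, 0, 0.01], [0.67, 0.045, -0.2, 0, 0, 0.019], [0.67, 0.045, -0.2, 0, 0, 0.019]]}}

```text
t: 2.58
eef_pos: [0.6089, -0.0332, 0.2276]
tool_rot: [[-0.117, 0.993, 0.003], [0.993, 0.117, 0.004], [0.004, 0.003, -1.0]]
wrist_force: [1.5, 2.3, 0.7]
finger_gap: 0.0853
grasp_force: 0.0
```

>>> {"fn": "move_arm", "kwargs": {"steps": [[0.35, 0, -0.1, 0, 0, 0.01], [0.67, 0, -0.2, 0, 0, 0.019], [0.67, 0, -0.2, 0, 0, 0.019], [0.67, 0, -0.2, 0, 0, 0.019]]}}

```text
t: 2.92
eef_pos: [0.5999, 0.041, 0.25]
tool_rot: [[-0.056, 0.998, 0.001], [0.998, 0.056, 0.0], [0.0, 0.001, -1.0]]
wrist_force: [0.5, -0.6, -0.9]
finger_gap: 0.0857
grasp_force: 0.0
```

```bash
python3 snap.py w3
```

>>> {"fn": "move_arm", "kwargs": {"steps": [[0.33, 0, 0, 0, 0, 0], [0.75, 0, 0, 0, 0, 0], [0.75, 0, 0, 0, 0, 0], [0.75, 0, 0, 0, 0, 0]]}}

```text
t: 3.3
eef_pos: [0.5946, 0.1317, 0.2488]
tool_rot: [[-0.057, 0.998, -0.001], [0.998, 0.057, 0.001], [0.001, -0.001, -1.0]]
wrist_force: [-0.2, -0.9, -0.1]
finger_gap: 0.0854
grasp_force: 0.0
```

```bash
python3 snap.py w4; python3 - <<'E'
from h import *
a=load("w3")["img"][:,:,::-1];b=load("w4")["img"][:,:,::-1]
cv2.imwrite("pics/c34.png",np.vstack([a[:300],b[:300]]))
E
```

```text
(no output)
```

View pics/c34.png

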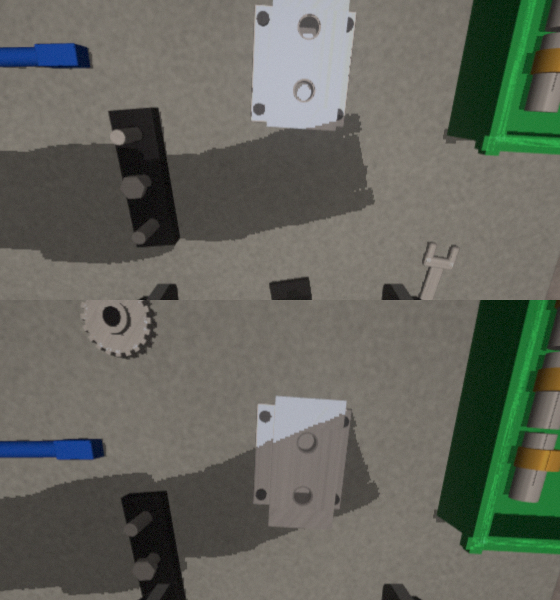

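Housing holes at about (309,27) and (304,91) in the upper picture (w3), and (306,142) and (303,196) in w4. Plunger tops are at (118,137) and (150,228) in w3. Now I'll refine with edge fits.

```bash
cat > m.py <<'E'
from h import *
def gray(c): return cv2.GaussianBlur(cv2.cvtColor(c["img"],cv2.COLOR_RGB2GRAY),(3,3),0).astype(np.float32)
def circ(c,uv,r0,r1,sign=0):
    """ellipse through the strongest radial edges between r0 and r1"""
    g=gray(c);uv=np.array(uv,float)
    for it in range(3):
        th=np.radians(np.arange(0,360,5));r=np.arange(r0,r1,.25)
        X=(uv[0]+np.outer(np.cos(th),r)).astype(np.float32);Y=(uv[1]+np.outer(np.sin(th),r)).astype(np.float32)
        d=np.gradient(cv2.remap(g,X,Y,cv2.INTER_LINEAR),axis=1); d=abs(d) if sign==0 else d*sign
        i=d.argmax(1);k=np.arange(len(th));P=np.c_[X[k,i],Y[k,i]];
        for _ in range(3):
            e=cv2.fitEllipse(P.astype(np.float32)); q=np.linalg.norm(P-e[0],axis=1)
            m=abs(q-np.median(q))<1.5; P=P[m] if m.sum()>12 else P
        uv=np.array(e[0])
    return uv,np.array(e[1])/2,len(P)
def strip(c,rows,u0,u1):
    g=gray(c);o=[]
    for v in rows:
        d=np.gradient(g[v,u0:u1]);n=(u1-u0)//2
        f=lambda a:(lambda i:i+ (0 if i in(0,len(a)-1) else .5*(a[i-1]-a[i+1])/(a[i-1]-2*a[i]+a[i+1]+1e-9)))(int(a.argmax()))
        o.append((u0+f(abs(d[:n])),u0+n+f(abs(d[n:])),v))
    return np.array(o)
E
python3 - <<'E'
from m import *
W={i:load(f"w{i}") for i in (1,2,3,4)}
H={}
for n,i,uv in[("b",3,(309,27)),("a",3,(304,91)),("b",4,(306,142)),("a",4,(303,196))]:
    H[n,i]=circ(W[i],uv,7,14,1);print(n,i,H[n,i])
for n in"ab":
    x,r=tri((W[3],H[n,3][0]),(W[4],H[n,4][0]));print(n,x.round(4),np.round(r,4),plane(W[3],H[n,3][0],.08).round(4),plane(W[4],H[n,4][0],.08).round(4))
s=strip(W[1],range(125,250,5),270,315);print(s.round(1).tolist())
z=lambda im,x,y,w,h,k:cv2.resize(im["img"][y:y+h,x:x+w,::-1],None,fx=k,fy=k,interpolation=cv2.INTER_CUBIC)
A=z(W[1],250,70,80,200,3);B=z(W[2],250,140,80,200,3)
C=z(W[3],240,0,140,140,2);D=z(W[4],240,90,140,140,2)
o=np.zeros((600,760,3),np.uint8);o[:,:240]=A;o[:,240:480]=B;o[:280,480:760]=C;o[300:580,480:760]=D
cv2.imwrite("pics/comp.png",o)
E
```

```text
b 3 (array([308.62689209,  25.87018394]), array([ 9.89544582, 10.37314415]), 38)
a 3 (array([303.20996094,  90.71512604]), array([10.50964832, 11.17785072]), 72)
b 4 (array([305.76321411, 140.88395691]), array([10.51961517, 11.83953381]), 61)
a 4 (array([302.16125488, 194.6366272 ]), array([9.21516514, 9.91990662]), 72)
a [0.6145 0.1324 0.0756] [0.0001 0.0001] [0.6141 0.1322 0.08  ] [0.6143 0.1335 0.08  ]
b [0.6144 0.1817 0.0772] [0.0004 0.0004] [0.6147 0.1812 0.08  ] [0.6138 0.1819 0.08  ]
[[279.0, 299.9, 125.0], [278.7, 300.3, 130.0], [279.1, 300.5, 135.0], [279.3, 300.3, 140.0], [279.4, 300.3, 145.0], [279.6, 300.5, 150.0], [279.8, 300.3, 155.0], [280.1, 300.7, 160.0], [280.4, 300.7, 165.0], [280.4, 300.8, 170.0], [280.7, 301.2, 175.0], [280.8, 301.0, 180.0], [280.8, 301.4, 185.0], [281.0, 301.6, 190.0], [281.4, 301.3, 195.0], [281.6, 301.3, 200.0], [280.5, 293.4, 205.0], [283.5, 303.0, 210.0], [280.6, 297.5, 215.0], [281.9, 303.0, 220.0], [282.1, 302.9, 225.0], [282.1, 302.9, 230.0], [280.8, 303.0, 235.0], [281.0, 304.7, 240.0], [281.3, 304.7, 245.0]]
```

View pics/comp.png

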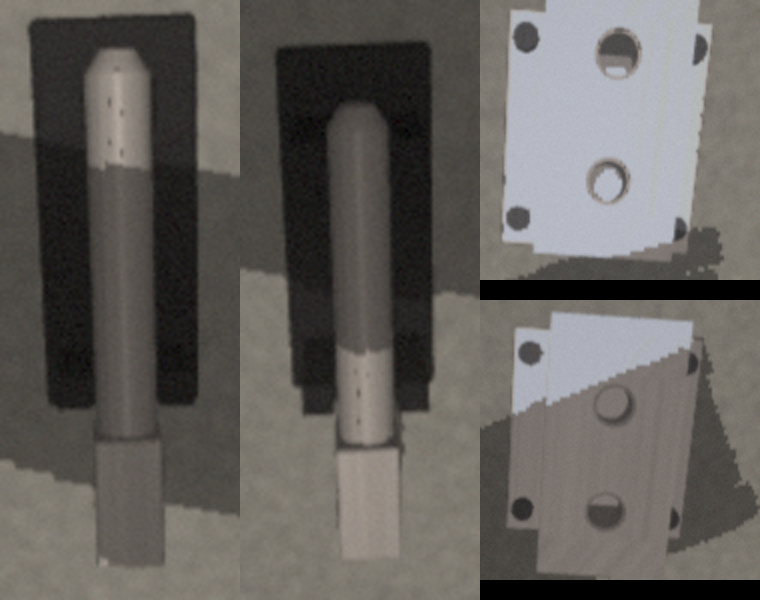

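```bash
python3 - <<'E'
from m import *
W={i:load(f"w{i}") for i in (1,2,3,4)}
print("housing corners w4");
for p in[(276,96.5),(346.5,101),(268.5,226),(332.5,229)]:print(plane(W[4],p,.08).round(4))
print("rail heights")
for n,a,b in[("shL",(282.3,216.7),(282.7,289)),("shR",(304.3,216.7),(303.3,289)),("endL",(282.3,258.7),(284.3,325.7)),("endR",(304.7,258.7),(303.3,325.7)),("nose",(289.3,86),(289.3,173.7))]:
    x,r=tri((W[1],a),(W[2],b));print(n,x.round(4),np.round(r,4))
for i,v0,v1,u0,u1 in[(1,125,200,270,315),(2,190,245,265,318)]:
    s=strip(W[i],range(v0,v1,5),u0,u1);P=np.array([(plane(W[i],(l,v),.046)+plane(W[i],(r,v),.046))/2 for l,r,v in s])
    k=np.polyfit(P[:,1],P[:,0],1);print(i,"x at y=-.2,-.1:",np.polyval(k,[-.2,-.1]),"yaw",90-np.degrees(np.arctan(k[0])),np.std(P[:,0]-np.polyval(k,P[:,1])))
    print(" width",np.mean([np.linalg.norm(plane(W[i],(l,v),.046)-plane(W[i],(r,v),.046)) for l,r,v in s]))
for p in[(282.3,216.7),(304.3,216.7),(282.3,258.7),(304.7,258.7)]:print("head",plane(W[1],p,.058).round(4))
for p in[(282.7,289),(303.3,289),(284.3,325.7),(303.3,325.7)]:print("head2",plane(W[2],p,.058).round(4))
E
```

```text
housing corners w4
[0.5858 0.2171 0.08  ]
[0.6456 0.2169 0.08  ]
[0.5849 0.1013 0.08  ]
[0.6456 0.1017 0.08  ]
rail heights
shL [ 0.6337 -0.2022  0.0554] [0.0001 0.0001]
shR [ 0.6525 -0.1988  0.0555] [0. 0.]
endL [ 0.6413 -0.2405  0.0567] [0.0007 0.0007]
endR [ 0.6602 -0.2372  0.0567] [0.0002 0.0002]
nose [ 0.6206 -0.0963  0.0449] [0. 0.]
1 x at y=-.2,-.1: [0.64215245 0.62049141] yaw 102.22204489957446 7.128916922435544e-05
 width 0.01759681377995896
2 x at y=-.2,-.1: [0.63260072 0.63074046] yaw 91.06572961573305 0.0018065825269459556
 width 0.03536893664183998
head [ 0.6336 -0.2014  0.058 ]
head [ 0.6522 -0.1981  0.058 ]
head [ 0.6406 -0.2401  0.058 ]
head [ 0.6603 -0.2366  0.058 ]
head2 [ 0.6333 -0.2008  0.058 ]
head2 [ 0.6521 -0.1975  0.058 ]
head2 [ 0.6418 -0.2395  0.058 ]
head2 [ 0.6597 -0.2363  0.058 ]
```

```bash
python3 - <<'E'
from h import *
p,R=plan([.6478,-.2239,.126],102.2)
E
```

```text
[-0.7409, 0.0698, 0.2563, -0.0, 0.0, -0.0126]
[-0.7431, 0.0404, 0.2562, -0.0, 0.0, -0.0126]
[-0.7442, 0.0109, 0.2561, -0.0, 0.0, -0.0126]
[-0.7441, -0.0186, 0.256, -0.0, 0.0, -0.0126]
```

>>> {"fn": "move_arm", "kwargs": {"steps": [[-0.34, 0.04, 0.1, 0, 0, -0.006], [-0.741, 0.07, 0.256, 0, 0, -0.0126], [-0.741, 0.07, 0.256, 0, 0, -0.0126]]}}

```text
t: 3.6
eef_pos: [0.6081, 0.0325, 0.2164]
tool_rot: [[-0.087, 0.996, -0.002], [0.996, 0.087, -0.005], [-0.005, -0.003, -1.0]]
wrist_force: [0.7, -1.7, 0.3]
finger_gap: 0.0856
grasp_force: 0.0
```

>>> {"fn": "move_arm", "kwargs": {"steps": [[-0.37, 0.02, 0.12, 0, 0, -0.006], [-0.743, 0.04, 0.256, 0, 0, -0.0126], [-0.743, 0.04, 0.256, 0, 0, -0.0126]]}}

```text
t: 3.85
eef_pos: [0.6204, -0.0561, 0.1855]
tool_rot: [[-0.126, 0.992, -0.003], [0.992, 0.126, -0.004], [-0.004, -0.003, -1.0]]
wrist_force: [0.1, -1.0, -0.7]
finger_gap: 0.085
grasp_force: 0.0
```

>>> {"fn": "move_arm", "kwargs": {"steps": [[-0.37, 0.005, 0.12, 0, 0, -0.006], [-0.744, 0.011, 0.256, 0, 0, -0.0126], [-0.744, 0.011, 0.256, 0, 0, -0.0126]]}}

```text
t: 4.1
eef_pos: [0.6328, -0.1442, 0.1546]
tool_rot: [[-0.165, 0.986, -0.003], [0.986, 0.165, -0.004], [-0.003, -0.004, -1.0]]
wrist_force: [-1.4, -1.5, -0.9]
finger_gap: 0.0853
grasp_force: 0.0
```

>>> {"fn": "move_arm", "kwargs": {"steps": [[-0.37, -0.01, 0.12, 0, 0, -0.006], [-0.744, -0.019, 0.256, 0, 0, -0.0126], [-0.744, -0.019, 0.256, 0, 0, -0.0126], [-0.744, -0.019, 0.256, 0, 0, -0.0126], [-0.744, -0.019, 0.256, 0, 0, -0.0126]]}}

```text
t: 4.52
eef_pos: [0.6465, -0.2253, 0.1257]
tool_rot: [[-0.208, 0.978, -0.001], [0.978, 0.208, -0.0], [0.0, -0.001, -1.0]]
wrist_force: [0.2, 0.8, -1.1]
finger_gap: 0.0854
grasp_force: 0.0
```

```bash
python3 snap.py w5; python3 - <<'E'
from h import *
p,R=plan([.6478,-.2239,.026],102.2)
c=load("w5");
for X in [(.6425,-.1995,.058),(.6206,-.0963,.046)]: print(proj(c,X))
E
```

```text
[-0.0019, 0.0066, 0.8354, -0.0002, -0.0001, -0.0005]
[283.61871137 193.99301044]
[284.16183104   5.94078573]
```

View pics/w5.png

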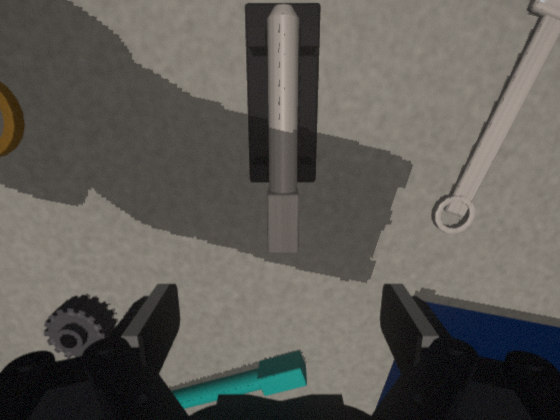

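The projected shoulder (283.6,194) and nose (284,6) land on the picture. I'll check the turquoise decoy's distance from the fingers before descending.

```bash
python3 - <<'E'
from h import *
c=load("w5")
o=np.array([.6478,-.2239]);R=down(102.2)[:2,:2]
for uv in [(262,358),(303,352),(305,385),(265,392),(105,310)]:
    print(uv,(R.T@(plane(c,uv,.02)[:2]-o)).round(3))
E
```

```text
(262, 358) [-0.129 -0.018]
(303, 352) [-0.123  0.017]
(305, 385) [-0.158  0.019]
(265, 392) [-0.166 -0.016]
(105, 310) [-0.081 -0.146]
```

>>> {"fn": "move_arm", "kwargs": {"steps": [[0, 0.007, 0.25, 0, 0, -0.0005], [0, 0.007, 0.5, 0, 0, -0.0005], [0, 0.007, 0.7, 0, 0, -0.0005], [0, 0.007, 0.835, 0, 0, -0.0005], [0, 0.007, 0.835, 0, 0, -0.0005]], "hand": 0.2, "grip_force": 60}}

```text
t: 4.98
eef_pos: [0.6469, -0.2219, 0.0233]
tool_rot: [[-0.214, 0.977, -0.004], [0.977, 0.214, 0.001], [0.002, -0.004, -1.0]]
wrist_force: [-0.7, 0.2, -0.6]
finger_gap: 0.0512
grasp_force: 0.0
```

>>> {"fn": "move_arm", "kwargs": {"steps": [[0, 0, 0, 0, 0, 0], [0, 0, 0, 0, 0, 0], [0, 0, 0, 0, 0, 0], [0, 0, 0, 0, 0, 0], [0, 0, 0, 0, 0, 0]], "hand": -1}}

```text
t: 5.4
eef_pos: [0.6494, -0.2228, 0.0278]
tool_rot: [[-0.213, 0.977, 0.003], [0.977, 0.213, -0.0], [-0.001, 0.002, -1.0]]
wrist_force: [0.3, 0.8, 9.0]
finger_gap: 0.0191
grasp_force: 62.0
```

>>> {"fn": "move_arm", "kwargs": {"steps": [[0, 0, 0, 0, 0, 0], [0, 0, 0, 0, 0, 0], [0, 0, 0, 0, 0, 0]]}}

```text
t: 5.65
eef_pos: [0.6494, -0.2228, 0.0279]
tool_rot: [[-0.213, 0.977, 0.003], [0.977, 0.213, -0.0], [-0.001, 0.002, -1.0]]
wrist_force: [1.2, 0.3, 8.7]
finger_gap: 0.0192
grasp_force: 62.0
```

>>> {"fn": "move_arm", "kwargs": {"steps": [[0, 0, -0.1, 0, 0, 0], [0, 0, -0.22, 0, 0, 0], [0, 0, -0.3, 0, 0, 0], [0, 0, -0.3, 0, 0, 0], [0, 0, -0.3, 0, 0, 0]]}}

```text
t: 6.07
eef_pos: [0.6487, -0.2229, 0.0631]
tool_rot: [[-0.213, 0.977, 0.001], [0.977, 0.213, -0.0], [-0.001, 0.001, -1.0]]
wrist_force: [-0.0, -0.2, -2.9]
finger_gap: 0.0192
grasp_force: 60.8
```

```bash
python3 - <<'E'
from h import *
from station import status
s=status.state();print(s["eef_pos"],s["tool_rot"],s["wrist_force"],s["finger_gap"])
plan([.617,-.054,.064],90)
E
```

```text
[ 0.6487158  -0.222897    0.06311797] [[-2.13108715e-01  9.77027897e-01  1.07882802e-03]
 [ 9.77028313e-01  2.13109215e-01 -3.70668755e-04]
 [-5.92061906e-04  9.75052777e-04 -9.99999349e-01]] [-0.01038657 -0.18821654 -2.86466289] 0.019160263805398512
[0.7157, 0.0209, -0.0041, 0.0002, 0.0001, 0.0342]
[0.7138, -0.056, -0.0039, 0.0002, 0.0001, 0.0342]
```

>>> {"fn": "move_arm", "kwargs": {"steps": [[0.2, 0.005, 0, 0, 0, 0.01], [0.45, 0.01, 0, 0, 0, 0.022], [0.716, 0.021, 0, 0, 0, 0.034], [0.716, 0.021, 0, 0, 0, 0.034]]}}

```text
t: 6.4
eef_pos: [0.632, -0.1308, 0.062]
tool_rot: [[-0.111, 0.994, -0.001], [0.994, 0.111, 0.005], [0.005, -0.001, -1.0]]
wrist_force: [1.0, 1.8, -3.0]
finger_gap: 0.0191
grasp_force: 60.6
```

>>> {"fn": "move_arm", "kwargs": {"steps": [[0.25, -0.02, 0, 0, 0, 0.012], [0.5, -0.04, 0, 0, 0, 0.024], [0.714, -0.056, 0, 0, 0, 0.034], [0.714, -0.056, 0, 0, 0, 0.034], [0.714, -0.056, 0, 0, 0, 0.034]]}}

```text
t: 6.82
eef_pos: [0.6165, -0.0523, 0.062]
tool_rot: [[-0.004, 1.0, -0.001], [1.0, 0.004, 0.0], [0.0, -0.001, -1.0]]
wrist_force: [0.6, -1.5, -2.6]
finger_gap: 0.0192
grasp_force: 60.6
```

```bash
python3 snap.py w6; python3 - <<'E'
from m import *
from station import status
s=status.state();print(s["eef_pos"],np.round(s["tool_rot"],4).tolist(),s["wrist_force"])
c=load("w6")
print([proj(c,(s["eef_pos"][0],-.054+d,z)).round(1).tolist() for d,z in((.129,.082),(.024,.082))], proj(c,(.6155,.133,.08)),proj(c,(.6155,.1017,.08)))
im=c["img"][:,:,::-1][:300,190:390];cv2.imwrite("pics/w6c.png",cv2.resize(im,None,fx=2,fy=2,interpolation=cv2.INTER_CUBIC))
E
```

```text
[ 0.61657337 -0.05386956  0.06192687] [[-0.0022, 1.0, -0.0006], [1.0, 0.0022, -0.0004], [-0.0004, -0.0006, -1.0]] [ 0.27324913  0.16150871 -2.93624834]
[[284.4, -71.5], [282.2, 257.3]] [ 281.86962962 -347.07006015] [ 281.21874074 -184.31545833]
```

View pics/w6c.png

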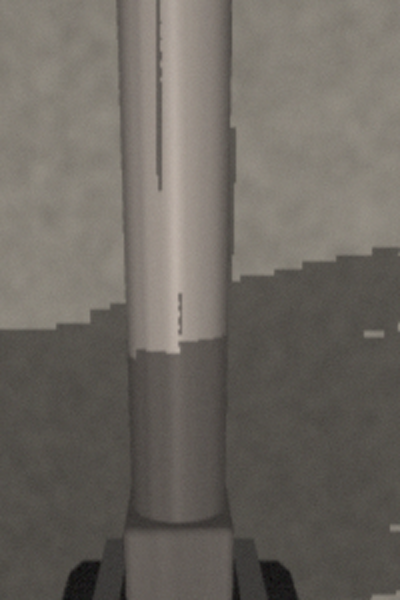

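The rail is held straight in the hand: the shank runs from about column 278 at the top to 279 at the shoulder (row 261). I'll use the shank midline against the tool axis to find the wrist camera's lateral bias.

```bash
python3 - <<'E'
from m import *
c=load("w6")
s=strip(c,range(10,130,6),230,328);P=np.array([(plane(c,(l,v),.080)+plane(c,(r,v),.080))/2 for l,r,v in s])
w=[np.linalg.norm(plane(c,(l,v),.08)-plane(c,(r,v),.08)) for l,r,v in s];g=abs(np.array(w)-.0183)<.0015
print(np.round(w,4));P=P[g];k=np.polyfit(P[:,1],P[:,0],1);print("x at TCP y, +.129",np.polyval(k,[-.0539,-.0539+.129]),"yaw",90-np.degrees(np.arctan(k[0])))
# housing: robust edges with bright mask in w3 (sunlit top)
W3=load("w3");g=gray(W3);m=(g>150).astype(np.uint8);
for v in range(5,120,12):
    r=np.where(m[v,230:380])[0]; print(v,230+r.min() if len(r) else None,230+r.max() if len(r) else None, g[v,262:276].astype(int).tolist(), g[v,336:358].astype(int).tolist())
E
```

```text
[0.0113 0.0113 0.0114 0.0112 0.0113 0.0113 0.0112 0.0113 0.0112 0.0121
 0.0123 0.0123 0.0123 0.0123 0.012  0.019  0.0191 0.019  0.019  0.0191]
x at TCP y, +.129 [0.61680871 0.61386086] yaw 91.30906739706954
5 256 348 [160, 160, 159, 155, 151, 147, 143, 140, 137, 138, 150, 169, 179, 180] [182, 182, 181, 182, 182, 182, 181, 180, 180, 179, 179, 178, 167, 145, 128, 122, 123, 123, 123, 122, 123, 124]
17 255 355 [76, 79, 79, 79, 79, 82, 104, 144, 173, 182, 183, 183, 182, 182] [182, 182, 181, 182, 182, 182, 182, 181, 181, 180, 177, 160, 135, 127, 138, 157, 172, 178, 175, 154, 127, 117]
29 254 353 [182, 182, 183, 182, 182, 182, 181, 181, 182, 183, 183, 183, 183, 183] [183, 183, 183, 183, 183, 182, 181, 182, 182, 171, 140, 101, 82, 85, 97, 123, 156, 167, 150, 131, 122, 120]
41 254 352 [183, 183, 184, 183, 184, 184, 184, 184, 184, 185, 185, 185, 185, 184] [183, 183, 184, 183, 184, 184, 183, 183, 183, 183, 183, 183, 183, 182, 181, 177, 160, 135, 122, 120, 121, 122]
53 253 351 [184, 184, 184, 185, 185, 185, 184, 184, 184, 184, 185, 184, 184, 184] [184, 185, 185, 184, 183, 183, 184, 183, 183, 183
[... 323 characters left out ...]
85, 185, 185] [185, 184, 183, 184, 185, 185, 184, 184, 184, 184, 183, 176, 154, 127, 117, 119, 121, 122, 124, 124, 125, 126]
89 253 347 [186, 186, 186, 186, 186, 186, 186, 186, 185, 185, 185, 186, 186, 186] [185, 185, 185, 185, 185, 184, 183, 183, 184, 183, 175, 155, 135, 127, 126, 125, 125, 123, 123, 122, 121, 120]
101 251 345 [185, 185, 185, 185, 185, 185, 185, 184, 185, 186, 185, 185, 185, 185] [185, 185, 185, 184, 184, 184, 184, 184, 181, 165, 139, 125, 124, 123, 122, 121, 121, 122, 122, 123, 124, 125]
113 252 336 [109, 131, 163, 181, 186, 186, 185, 185, 185, 185, 185, 185, 185, 185] [168, 131, 96, 80, 78, 82, 98, 129, 142, 127, 111, 106, 109, 116, 116, 108, 103, 102, 102, 104, 105, 108]
```

```bash
python3 - <<'E'
from m import *
c=load("w6");g=gray(c)
for v in range(5,250,25):
    a=np.gradient(g[v]);l=238+abs(a[238:266]).argmax();r=294+abs(a[294:316]).argmax();X=(plane(c,(l,v),.08)+plane(c,(r,v),.08))/2;print(v,l,r,X.round(4))
plan([.6148,-.05,.0279],89.1)
E
```

```text
5 248 306 [0.6144 0.0557 0.08  ]
30 248 305 [0.6143 0.0487 0.08  ]
55 249 305 [0.6144 0.0413 0.08  ]
80 250 308 [0.6151 0.0337 0.08  ]
105 251 306 [0.615  0.0257 0.08  ]
130 251 305 [0.6148 0.0174 0.08  ]
155 255 301 [0.6148 0.0088 0.08  ]
180 253 304 [ 6.15e-01 -3.00e-04  8.00e-02]
205 254 303 [ 0.6151 -0.0097  0.08  ]
230 255 303 [ 0.6153 -0.0196  0.08  ]
[0.0324, -0.0145, 0.2836, -0.0002, 0.0001, 0.0057]
```

>>> {"fn": "move_arm", "kwargs": {"steps": [[0.01, -0.005, 0.1, 0, 0, 0.003], [0.02, -0.01, 0.2, 0, 0, 0.0057], [0.033, -0.0145, 0.284, 0, 0, 0.0057], [0.033, -0.0145, 0.284, 0, 0, 0.0057], [0.033, -0.0145, 0.284, 0, 0, 0.0057]]}}

```text
t: 7.28
eef_pos: [0.6146, -0.05, 0.0275]
tool_rot: [[0.017, 1.0, -0.001], [1.0, -0.017, 0.0], [0.0, -0.001, -1.0]]
wrist_force: [0.8, 0.5, -3.8]
finger_gap: 0.0195
grasp_force: 60.6
```

```bash
python3 - <<'E'
from m import *
from station import status,eyes
s=status.state();print(s["eef_pos"],np.round(s["tool_rot"],4).tolist(),s["wrist_force"])
o=[]
for n,box in(("scene",(255,195,120,70)),("top",(170,165,150,60))):
    c=eyes.read_camera(n);np.savez(f"pics/{n}1.npz",**c);x,y,w,h=box
    o.append(cv2.resize(c["img"][y:y+h,x:x+w,::-1],(600,int(600*h/w)),interpolation=cv2.INTER_CUBIC))
cv2.imwrite("pics/st1.png",np.vstack(o)[:600])
E
```

```text
[ 0.61458908 -0.05004439  0.02747263] [[0.0166, 0.9999, -0.0013], [0.9999, -0.0166, 0.0001], [0.0001, -0.0013, -1.0]] [ 0.82271273  0.47718539 -3.8269994 ]
```

View pics/st1.png

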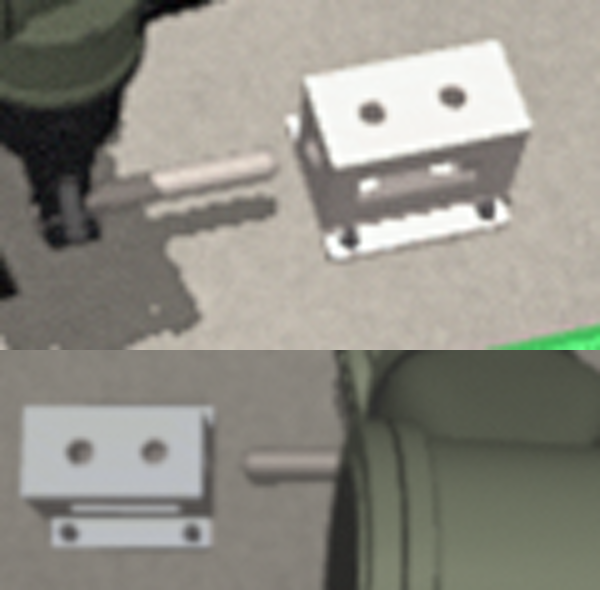

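The rail's nose points at the mouth: nose at (272,163) and mouth at about (313,148) in the scene crop. In the top crop the rail lies at row 464 and the holes at row 450. I'll compare them on one axis.

```bash
python3 - <<'E'
from m import *
T=load("top1");S=load("scene1")
t=lambda u,v:(170+(u+.5)/4-.5,165+(v-350+.5)/4-.5); s=lambda u,v:(255+(u+.5)/5-.5,195+(v+.5)/5-.5)
for n,p,z in[("ha",(155,450),.08),("hb",(80,450),.08),("face up",(212,408),.08),("face lo",(212,495),.08),("nose",(248,464),.046),("rail",(330,464),.046)]:print(n,plane(T,t(*p),z).round(4))
for n,p,z in[("ha",(373,112),.08),("hb",(453,97),.08),("nose",(274,163),.046)]:print("S",n,plane(S,s(*p),z).round(4))
# profile fits in top
g=cv2.cvtColor(T["img"],cv2.COLOR_RGB2GRAY).astype(float)
for u in range(236,252,3):
    d=g[272-0:292,u] if 0 else g[180:206,u]; print(u,d.astype(int).tolist())
for uv in(t(155,450),t(80,450)):
    u,v=map(int,np.round(uv)); p=g[v-6:v+7,u-6:u+7].copy(); w=np.clip(p.max()-20-p,0,None)**1; w[:, :]*=(w>15); yy,xx=np.mgrid[v-6:v+7,u-6:u+7]
    q=((xx*w).sum()/w.sum(),(yy*w).sum()/w.sum());print("hole",q,plane(T,q,.08).round(4))
E
```

```text
ha [0.6174 0.1337 0.08  ]
hb [0.6177 0.1822 0.08  ]
face up [0.6453 0.0971 0.08  ]
face lo [0.5874 0.0964 0.08  ]
nose [0.6153 0.0762 0.046 ]
rail [0.615  0.0216 0.046 ]
S ha [0.6144 0.1345 0.08  ]
S hb [0.6154 0.182  0.08  ]
S nose [0.6152 0.0786 0.046 ]
236 [131, 129, 129, 131, 132, 132, 133, 133, 128, 119, 129, 148, 160, 150, 131, 110, 93, 87, 94, 119, 127, 129, 129, 129, 128, 129]
239 [133, 132, 131, 130, 131, 131, 130, 130, 127, 122, 131, 148, 160, 150, 130, 108, 91, 90, 107, 123, 128, 130, 129, 129, 130, 130]
242 [134, 136, 133, 135, 134, 135, 133, 133, 129, 124, 131, 148, 160, 149, 131, 108, 92, 94, 116, 127, 129, 130, 131, 133, 133, 132]
245 [130, 129, 130, 131, 129, 129, 129, 131, 128, 123, 131, 147, 160, 149, 130, 109, 91, 92, 117, 129, 130, 128, 130, 130, 129, 129]
248 [132, 131, 130, 131, 132, 131, 133, 133, 130, 122, 129, 147, 160, 150, 131, 109, 92, 94, 120, 132, 133, 133, 132, 130, 129, 130]
251 [135, 133, 133, 132, 132, 131, 132, 132, 128, 121, 130, 146, 160, 150, 132, 110, 91, 96, 120, 129, 131, 129, 128, 126, 124, 123]
hole (np.float64(207.90375741595253), np.float64(189.69215557020436)) [0.6173 0.1349 0.08  ]
hole (np.float64(189.21677559912854), np.float64(189.8785403050109)) [0.617  0.1833 0.08  ]
```

>>> {"fn": "move_arm", "kwargs": {"steps": [[0.06, 0.009, 0, 0, 0, 0], [0.12, 0.009, 0, 0, 0, 0], [0.18, 0.009, 0, 0, 0, 0], [0.24, 0.009, 0, 0, 0, 0], [0.3, 0.009, 0, 0, 0, 0]]}}

```text
t: 7.8
eef_pos: [0.616, -0.0136, 0.0281]
tool_rot: [[0.016, 1.0, -0.001], [1.0, -0.016, -0.001], [-0.001, -0.001, -1.0]]
wrist_force: [-4.9, -2.8, -2.3]
finger_gap: 0.0193
grasp_force: 61.4
```

>>> {"fn": "move_arm", "kwargs": {"steps": [[0.03, 0, 0, 0, 0, 0], [0.06, 0, 0, 0, 0, 0], [0.09, 0, 0, 0, 0, 0], [0.09, 0, 0, 0, 0, 0]]}}

```text
t: 8.13
eef_pos: [0.6161, -0.002, 0.028]
tool_rot: [[0.015, 1.0, -0.002], [1.0, -0.015, 0.0], [0.0, -0.002, -1.0]]
wrist_force: [-4.9, 1.9, -2.9]
finger_gap: 0.0193
grasp_force: 61.5
```

>>> {"fn": "move_arm", "kwargs": {"steps": [[0.03, -0.007, 0, 0, 0, 0], [0.1, -0.007, 0, 0, 0, 0], [0.17, -0.007, 0, 0, 0, 0], [0.24, -0.007, 0, 0, 0, 0], [0.31, -0.007, 0, 0, 0, 0]]}}

```text
t: 8.55
eef_pos: [0.6159, 0.0345, 0.028]
tool_rot: [[0.017, 1.0, -0.001], [1.0, -0.017, -0.001], [-0.001, -0.001, -1.0]]
wrist_force: [-5.7, -3.4, -1.8]
finger_gap: 0.0188
grasp_force: 61.2
```

>>> {"fn": "move_arm", "kwargs": {"steps": [[0.05, 0, 0, 0, 0, 0], [0.1, 0, 0, 0, 0, 0], [0.1, 0, 0, 0, 0, 0]]}}

```text
t: 8.8
eef_pos: [0.616, 0.0479, 0.028]
tool_rot: [[0.015, 1.0, -0.002], [1.0, -0.015, 0.001], [0.001, -0.002, -1.0]]
wrist_force: [-6.1, 3.9, -2.5]
finger_gap: 0.0191
grasp_force: 61.1
```

```bash
python3 - <<'E'
from station import status
s=status.state();print(s["wrist_force"],s["wrist_torque"],s["eef_pos"])
E
python3 snap.py w7; python3 - <<'E'
from m import *
c=load("w7");cv2.imwrite("pics/w7c.png",cv2.resize(c["img"][:300,:,::-1],(800,429)))
E
```

```text
[-6.10356855  3.89345827 -2.54117995] [0.60614887 1.24753367 0.39401588] [0.61602062 0.04787299 0.02802985]
```

View pics/w7c.png

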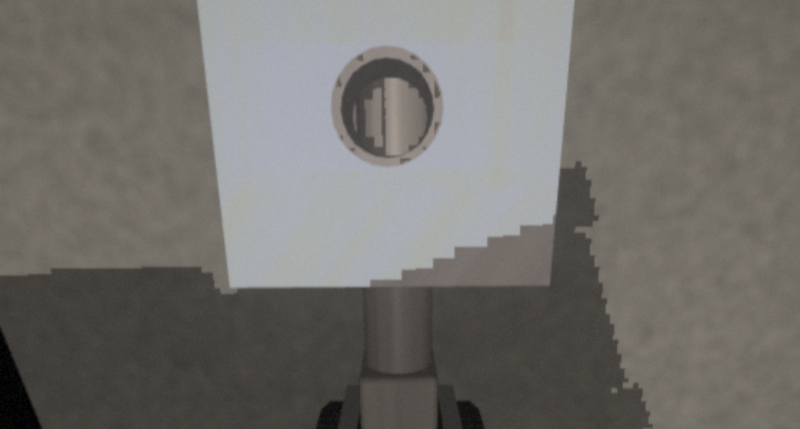

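The rail is inside the bore: it shows through hole a at (392,110). The shank meets the housing edge at column 399 while the face centre is at 390, so I'll ease the rail toward -x.

>>> {"fn": "move_arm", "kwargs": {"steps": [[0, -0.008, 0, 0, 0, 0], [0, -0.012, 0, 0, 0, 0], [0, -0.012, 0, 0, 0, 0], [0.04, -0.012, 0, 0, 0, 0], [0.08, -0.012, 0, 0, 0, 0]]}}

```text
t: 9.27
eef_pos: [0.6156, 0.056, 0.0282]
tool_rot: [[0.017, 1.0, 0.0], [1.0, -0.017, 0.0], [0.0, 0.0, -1.0]]
wrist_force: [0.1, -0.5, -2.3]
finger_gap: 0.0188
grasp_force: 60.6
```

>>> {"fn": "move_arm", "kwargs": {"steps": [[0.02, -0.003, 0, 0, 0, 0], [0.04, -0.003, 0, 0, 0, 0], [0.06, -0.003, 0, 0, 0, 0], [0.06, -0.003, 0, 0, 0, 0]]}}

```text
t: 9.6
eef_pos: [0.6153, 0.0637, 0.0282]
tool_rot: [[0.016, 1.0, 0.0], [1.0, -0.016, 0.0], [0.0, 0.0, -1.0]]
wrist_force: [0.4, 0.3, -2.7]
finger_gap: 0.019
grasp_force: 60.6
```

>>> {"fn": "move_arm", "kwargs": {"steps": [[0.02, 0, 0, 0, 0, 0], [0.04, 0, 0, 0, 0, 0], [0.06, 0, 0, 0, 0, 0], [0.08, 0, 0, 0, 0, 0], [0.08, 0, 0, 0, 0, 0]]}}

```text
t: 10.02
eef_pos: [0.6154, 0.0733, 0.0282]
tool_rot: [[0.016, 1.0, -0.0], [1.0, -0.016, 0.0], [0.0, -0.0, -1.0]]
wrist_force: [-0.6, -0.5, -2.8]
finger_gap: 0.0191
grasp_force: 60.6
```

>>> {"fn": "move_arm", "kwargs": {"steps": [[0.02, 0, 0, 0, 0, 0], [0.04, 0, 0, 0, 0, 0], [0.06, 0, 0, 0, 0, 0], [0.08, 0, 0, 0, 0, 0], [0.08, 0, 0, 0, 0, 0]]}}

```text
t: 10.43
eef_pos: [0.6155, 0.0774, 0.0282]
tool_rot: [[0.019, 1.0, -0.001], [1.0, -0.019, -0.007], [-0.007, -0.001, -1.0]]
wrist_force: [-2.3, -24.1, 3.0]
finger_gap: 0.0192
grasp_force: 61.6
```

>>> {"fn": "move_arm", "kwargs": {"steps": [[0.02, 0, 0, 0, 0, 0], [0.02, 0, 0, 0, 0, 0]]}}

```text
t: 10.6
eef_pos: [0.6155, 0.0775, 0.0282]
tool_rot: [[0.021, 1.0, -0.002], [1.0, -0.021, -0.01], [-0.01, -0.002, -1.0]]
wrist_force: [-2.7, -35.9, 5.5]
finger_gap: 0.0193
grasp_force: 62.0
```

```bash
python3 snap.py w8; python3 - <<'E'
from m import *
c=load("w8");g=gray(c)
print(g[150:330:2,265].astype(int).tolist());print(g[150:330:2,285].astype(int).tolist())
for d,z in((.0,.058),(.0,.08)):print(proj(c,(.615,.102,z)))
E
```

```text
[158, 159, 157, 157, 157, 157, 149, 129, 125, 120, 110, 81, 75, 74, 74, 73, 73, 73, 70, 72, 71, 71, 71, 70, 70, 62, 60, 59, 60, 59, 59, 60, 60, 59, 60, 60, 73, 83, 85, 87, 97, 101, 99, 99, 98, 98, 98, 100, 99, 98, 98, 98, 97, 96, 97, 96, 95, 96, 96, 98, 97, 98, 99, 98, 97, 99, 98, 97, 98, 98, 99, 98, 98, 98, 96, 79, 74, 74, 72, 72, 73, 73, 71, 73, 72, 72, 72, 72, 71, 72]
[157, 158, 157, 158, 157, 158, 155, 136, 128, 115, 85, 78, 78, 77, 77, 76, 75, 76, 75, 74, 75, 74, 75, 74, 72, 64, 59, 58, 59, 59, 58, 58, 58, 59, 58, 60, 75, 84, 83, 86, 100, 101, 99, 99, 98, 99, 96, 99, 99, 98, 99, 99, 100, 100, 100, 100, 102, 102, 100, 100, 100, 99, 99, 97, 98, 97, 97, 96, 95, 95, 94, 93, 92, 92, 89, 78, 73, 71, 72, 72, 72, 71, 71, 72, 72, 70, 70, 70, 71, 70]
[279.05990677 263.77555581]
[278.86250654 296.28696356]
```

```bash
python3 - <<'E'
from m import *
from station import status
c=load("w7");g=gray(c)
p=g[190:275,270:288].mean(1);d=np.gradient(p);print([(190+i,round(float(d[i]),1)) for i in range(85) if abs(d[i])>4])
for v in (260,261,262):print(v,plane(c,(279,v),.058).round(4))
for v in (200.5,201.5):print(v,plane(c,(279,v),.08).round(4))
print(status.state()["eef_pos"])
E
```

```text
[(194, -8.5), (195, -13.3), (196, -10.2), (199, -5.5), (200, -7.8), (201, -5.6), (259, -4.1), (260, -8.6), (261, -8.9), (264, 6.8), (265, 6.6), (266, 5.0)]
260 [0.6154 0.0735 0.058 ]
261 [0.6154 0.0731 0.058 ]
262 [0.6154 0.0727 0.058 ]
200.5 [0.6159 0.1011 0.08  ]
201.5 [0.6159 0.1009 0.08  ]
[0.61544468 0.07746864 0.02817307]
```

>>> {"fn": "move_arm", "kwargs": {"steps": [[-0.025, 0, 0, 0, 0, 0], [-0.05, 0, 0, 0, 0, 0], [-0.05, 0, 0, 0, 0, 0]]}}

```text
t: 10.9
eef_pos: [0.6156, 0.0774, 0.0282]
tool_rot: [[0.018, 1.0, -0.0], [1.0, -0.018, -0.001], [-0.001, 0.0, -1.0]]
wrist_force: [0.4, -9.7, -0.5]
finger_gap: 0.0191
grasp_force: 60.8
```

>>> {"fn": "move_arm", "kwargs": {"steps": [[0, 0, 0, 0, 0, 0], [0, 0, 0, 0, 0, 0], [0, 0, 0, 0, 0, 0]], "hand": 0.2}}

```text
t: 11.15
eef_pos: [0.6157, 0.0793, 0.0283]
tool_rot: [[0.016, 1.0, 0.0], [1.0, -0.016, 0.001], [0.001, 0.0, -1.0]]
wrist_force: [-0.7, -0.6, -0.1]
finger_gap: 0.0512
grasp_force: 0.0
```

```bash
python3 - <<'E'
from m import *
from station import status
s=status.state();print(s["eef_pos"],s["wrist_force"],s["finger_gap"])
W3,W4=load("w3"),load("w4")
# dark rack mask -> bright blobs inside its hull = plungers and bolt
for c,n in((W3,3),(W4,4)):
    g=gray(c);m=(g<45).astype(np.uint8)
    k,l,st,ce=cv2.connectedComponentsWithStats(cv2.morphologyEx(m,cv2.MORPH_CLOSE,np.ones((9,9))))
    for i in range(1,k):
        if st[i,4]>1500:print(n,st[i],ce[i].round(1))
np.set_printoptions(linewidth=250)
g=gray(W3).astype(int);print(g[122:148:2,104:150:2]);print(g[216:248:2,128:170:2])
g=gray(W4).astype(int);print(g[205:240:2,118:160:2])
E
```

```text
[0.61566579 0.0793125  0.02831783] [-0.7094961  -0.60124477 -0.12880895] 0.05121460219230994
3 [ 448    0   72  153 6020] [482.5  67.8]
3 [ 110  108   70  139 5437] [147.9 176. ]
3 [ 271  278   48  100 2280] [295.6 318.6]
3 [    0   285   560   135 31657] [279.3 378.8]
4 [ 438    0   91  248 9969] [480.7 109.9]
4 [    0   191   560   229 37992] [265.5 362.3]
[[122 120 117  76  32  30  28  27  28  30  30  31  30  30  31  30  31  33  32  31  30  33  34]
 [121 120 117  90  36  28  28  26  27  31  31  29  30  28  27  30  29  32  33  34  33  32  33]
 [124 121 120 105  44  26  28  28  26  29  29  29  26  25  27  30  35  30  30  31  32  32  31]
 [121 121 122 111  55  39  46  42  37  37  41  41  42  44  47  47  48  41  33  32  32  32  30]
 [119 121 121 118  92 103 119 110  87  57  50  49  48  49  48  49  50  48  37  31  31  32  32]
 [121 122 123 128 134 140 142 144 136 105  56  48  49  48  46  47  47  48  44  30  30  33  33]
 [123 122 122 134 142 142 141 142 144 138  83  47  46  46  46  46  46  46  46  32  28  31  30]
 [120 121 122 136 144 144 142 141 142 142 111  53  45  45  45  47  45  46 
[... 2042 characters left out ...]
42 47 46 46 44 44 43 42 42 28 16 15 17]
 [67 69 70 65 33 21 35 46 47 48 45 46 44 43 42 39 31 21 16 17 17]
 [68 69 70 68 51 54 61 56 50 46 44 43 42 42 41 32 20 14 15 16 11]
 [68 68 70 70 73 77 79 77 66 50 44 44 42 39 30 20 11 13 16 14 17]
 [68 68 68 74 78 78 78 79 78 61 44 41 40 28 16 16 15 15 17 13 17]
 [68 69 70 77 80 80 79 78 77 72 47 40 27 15 14 15 16 18 18 18 17]
 [68 69 71 78 79 80 79 79 79 74 44 26 17 13 14 16 17 17 18 14 17]
 [69 69 71 72 77 79 80 80 79 63 27 16 16 15 12 14 15 16 17 17 17]
 [68 68 67 67 70 70 68 71 58 30 14 14 16 18 14 18 19 15 15 17 15]
 [65 68 67 67 68 61 34 28 22 14 15 16 14 15 17 15 15 18 16 15 17]
 [66 68 68 67 69 62 31 13 16 14 14 16 13 15 15 14 16 17 17 18 17]]
```

Rail home and released. Next I'll rise and look straight down on hole a, then hole b.

>>> {"fn": "move_arm", "kwargs": {"steps": [[0, 0, -0.2, 0, 0, 0], [0, 0, -0.5, 0, 0, 0], [0, 0, -0.8, 0, 0, 0], [0, 0, -1, 0, 0, 0]]}}

```text
t: 11.48
eef_pos: [0.6161, 0.0792, 0.1514]
tool_rot: [[0.016, 1.0, 0.003], [1.0, -0.016, 0.001], [0.001, 0.003, -1.0]]
wrist_force: [0.1, -0.8, -0.4]
finger_gap: 0.0514
grasp_force: 0.0
```

>>> {"fn": "move_arm", "kwargs": {"steps": [[0.1, 0, -0.2, 0, 0, 0], [0.3, 0, -0.32, 0, 0, 0], [0.445, 0.005, -0.32, 0, 0, 0], [0.445, 0.005, -0.32, 0, 0, 0], [0.445, 0.005, -0.32, 0, 0, 0]]}}

```text
t: 11.9
eef_pos: [0.6168, 0.1331, 0.1865]
tool_rot: [[0.015, 1.0, -0.0], [1.0, -0.015, 0.0], [0.0, -0.0, -1.0]]
wrist_force: [-0.6, -0.4, -0.3]
finger_gap: 0.0508
grasp_force: 0.0
```

```bash
python3 snap.py ha; python3 -c "
from station import status
print(status.state()['eef_pos'])"
```

```text
[0.61689069 0.13183387 0.18631011]
```

>>> {"fn": "move_arm", "kwargs": {"steps": [[0.15, 0, 0, 0, 0, 0], [0.3, 0, 0, 0, 0, 0], [0.4, 0, 0, 0, 0, 0], [0.4, 0, 0, 0, 0, 0], [0.4, 0, 0, 0, 0, 0]]}}

```text
t: 12.37
eef_pos: [0.6178, 0.1796, 0.1863]
tool_rot: [[0.016, 1.0, -0.0], [1.0, -0.016, -0.0], [-0.0, -0.0, -1.0]]
wrist_force: [0.6, -0.8, 0.3]
finger_gap: 0.0515
grasp_force: 0.0
```

```bash
python3 snap.py hb; python3 - <<'E'
from m import *
from station import status
s=status.state();print(s["eef_pos"])
for n,X in(("ha",(.616,.1325,.08)),("hb",(.6165,.1805,.08))):
    c=load(n);uv=proj(c,X);print(n,uv)
    for sg in(0,1,-1):
        e=circ(c,uv,8,19,sg);print(sg,e,plane(c,e[0],.08).round(4))
    g=gray(c).astype(int);u,v=map(int,uv);np.set_printoptions(linewidth=250);print(g[v-20:v+21:2,u-22:u+23:2])
# pins from w3
W3=load("w3")
print(plane(W3,(138.3,237.5),.061),plane(W3,(117.5,136.5),.061),tri((W3,(117.5,136.5)),(load("w4"),(130,229.5))))
E
```

```text
[0.61796791 0.178862   0.1863722 ]
ha [279.55249335 215.96544013]
0 (array([277.77194214, 215.26091003]), array([10.94961262, 11.34150314]), 72) [0.6147 0.1331 0.08  ]
1 (array([277.77194214, 215.26091003]), array([10.94961262, 11.34150314]), 72) [0.6147 0.1331 0.08  ]
-1 (array([280.08459473, 219.29959106]), array([12.75093651, 14.53646469]), 14) [0.6164 0.1299 0.08  ]
[[123 122 122 122 122 121 120 122 124 122 123 123 122 122 121 122 122 120 119 120 123 122 120]
 [122 121 122 124 122 121 122 122 124 123 122 123 123 123 121 121 121 119 119 119 122 122 120]
 [122 121 121 122 121 120 121 122 123 123 121 122 123 123 121 120 121 120 118 120 122 121 120]
 [123 122 122 123 121 119 120 121 123 122 123 123 122 122 122 122 121 120 118 119 121 122 121]
 [124 122 122 123 121 122 122 122 123 120 119 121 122 122 121 121 121 120 119 119 123 123 120]
 [123 123 122 123 122 121 122 115 107 101  99 101 104 112 119 122 122 122 120 121 123 122 120]
 [124 122 121 125 123 120 111  96  90  89  92  92  89  91 102 117 122 121 120 121 123 123 120]
 [124 122 123 123 122 111  92  81  82  87  93  92  87  84  86 
[... 3071 characters left out ...]
99  92  93  99 103 114 123 127 126 123 123 128 127 125]
 [127 125 124 126 125 124 125 122 121 116 112 114 115 120 123 124 126 125 124 124 126 127 125]
 [126 126 124 126 125 123 123 123 126 126 124 125 125 125 124 125 126 125 123 124 125 126 125]
 [126 125 123 124 124 123 123 122 125 125 125 125 125 123 123 123 125 123 122 123 125 125 124]
 [126 124 124 125 123 122 123 122 124 126 124 125 125 124 124 123 125 124 122 123 125 126 124]
 [126 124 123 124 123 123 124 122 125 126 124 125 126 125 124 122 124 123 122 122 125 127 125]]
[ 0.45855186 -0.01620414  0.061     ] [0.44604297 0.08357285 0.061     ] (array([0.44649197, 0.08371728, 0.06255827]), [0.00022518984063503195, 0.00022518984063504068])
```

Both holes fit cleanly (radius 11 px, 48.0 mm apart). Now to the plunger at y≈0.084.

```bash
python3 - <<'E'
from h import *
plan([.448,.0837,.168],89.1)
E
```

```text
[-0.4087, -0.7012, 0.0769, -0.0, 0.0001, -0.0003]
[-0.4082, -0.7015, 0.0767, -0.0, 0.0001, -0.0003]
```

>>> {"fn": "move_arm", "kwargs": {"steps": [[-0.12, -0.2, 0.02, 0, 0, 0], [-0.3, -0.5, 0.05, 0, 0, 0], [-0.409, -0.701, 0.077, 0, 0, 0], [-0.409, -0.701, 0.077, 0, 0, 0]]}}

```text
t: 12.75
eef_pos: [0.5278, 0.1277, 0.1769]
tool_rot: [[0.019, 1.0, -0.005], [1.0, -0.019, -0.004], [-0.004, -0.005, -1.0]]
wrist_force: [0.0, -0.6, 1.5]
finger_gap: 0.0513
grasp_force: 0.0
```

>>> {"fn": "move_arm", "kwargs": {"steps": [[-0.12, -0.2, 0.02, 0, 0, 0], [-0.3, -0.5, 0.05, 0, 0, 0], [-0.408, -0.701, 0.077, 0, 0, 0], [-0.408, -0.701, 0.077, 0, 0, 0], [-0.408, -0.701, 0.077, 0, 0, 0]]}}

```text
t: 13.17
eef_pos: [0.4477, 0.0833, 0.1685]
tool_rot: [[0.019, 1.0, 0.0], [1.0, -0.019, -0.001], [-0.001, 0.0, -1.0]]
wrist_force: [0.8, 0.3, -0.2]
finger_gap: 0.0516
grasp_force: 0.0
```

```bash
python3 snap.py pb; cat > pin.py <<'E'
from m import *
import sys
from station import status
def pin(n,X,show=True):
    c=load(n);g=gray(c);u,v=proj(c,X);u,v=int(u),int(v);print("expect",u,v)
    if show: np.set_printoptions(linewidth=250);print(g[v-24:v+25:2,u-24:u+25:2].astype(int))
E
python3 - <<'E'
from pin import *
print(status.state()["eef_pos"]);pin("pb",(.4465,.0837,.061))
c=load("pb");print(circ(c,proj(c,(.4465,.0837,.061)),6,15,-1))
E
```

```text
[0.44853748 0.08406038 0.16839988]
expect 279 214
[[ 27  29  28  26  27  27  28  29  27  27  29  29  27  27  25  26  27  26  27  26  28  28  28  28  55]
 [ 29  27  28  26  29  27  29  29  26  26  32  37  37  34  27  28  26  25  26  28  27  28  26  27  52]
 [ 28  29  28  28  28  26  28  28  28  39  51  56  57  53  46  33  26  26  26  28  27  26  28  26  47]
 [ 27  28  27  29  27  28  28  27  36  53  56  58  58  56  56  45  27  26  24  26  28  26  28  28  42]
 [ 28  28  25  29  28  26  29  24  43  55  55  56  56  57  58  54  31  25  25  25  24  27  27  26  36]
 [ 27  26  25  28  26  26  26  24  42  53  56  58  58  58  56  55  34  21  26  27  23  27  27  25  31]
 [ 27  27  26  26  25  25  24  23  42  54  56  56  57  57  55  55  33  24  24  24  27  26  25  25  27]
 [ 28  29  29  29  25  24  24  23  44  55  56  58  58  58  55  55  34  24  25  25  24  26  27  27  28]
 [ 29  27  27  29  26  26  25  28  48  56  65  72  70  67  60  54  36  25  27  27  25  25  24  26  28]
 [ 32  26  27  27  24  25  25  30  53  75  92  98  98  96  83  63  41  28  25  26  25  26  23  26  28]
 [ 36  25  27  26  2
[... 900 characters left out ...]
7  26]
 [ 77  59  27  26  25  26  24  22  26  27  25  25  26  25  24  23  25  23  26  25  25  24  26  25  26]
 [ 78  68  32  26  24  24  24  25  26  26  24  26  24  26  24  24  25  26  27  28  26  26  28  27  28]
 [ 80  71  34  25  25  24  26  25  26  27  26  25  23  26  24  24  26  25  27  28  26  27  26  27  30]
 [ 79  74  39  25  23  24  26  25  23  26  26  26  26  27  25  26  26  25  26  26  25  26  28  28  27]
 [ 77  77  47  28  26  25  23  23  22  26  26  27  25  25  25  26  24  26  27  28  28  26  25  25  26]
 [ 77  79  52  27  23  25  24  26  25  23  25  26  26  26  27  25  25  25  28  27  28  28  25  27  28]]
(array([278.42877197, 215.22024536]), array([8.89783764, 9.10335541]), 72)
```

```bash
python3 - <<'E'
from pin import *
c=load("pb");g=gray(c);m=(g>79).astype(np.uint8);m[:,:260]=0;m[:,300:]=0;m[:195]=0;m[240:]=0
M=cv2.moments(m,True);uv=(M["m10"]/M["m00"],M["m01"]/M["m00"]);print(uv,M["m00"])
P=plane(c,(278.4,215.3),.061);print("pin vis",P,"moment",plane(c,uv,.061))
print("hole-pin a",np.array([.6147,.1331])-P[:2],"b",np.array([.6150,.1811])-P[:2])
plan([P[0]+.0014,P[1],.038],89.1)
E
```

```text
(278.3690987124464, 214.94420600858368) 233.0
pin vis [0.44601869 0.08292275 0.061     ] moment [0.44600095 0.08320331 0.061     ]
hole-pin a [0.16868131 0.05017725] b [0.16898131 0.09817725]
[-0.0048, -0.0051, 0.5433, 0.0001, -0.0, -0.0004]
[-0.0048, -0.0048, 0.5433, 0.0001, -0.0, -0.0004]
```

>>> {"fn": "move_arm", "kwargs": {"steps": [[-0.008, -0.01, 0.25, 0, 0, 0], [-0.008, -0.01, 0.5, 0, 0, 0], [-0.008, -0.01, 0.75, 0, 0, 0], [-0.008, -0.01, 0.95, 0, 0, 0]]}}

```text
t: 13.55
eef_pos: [0.4474, 0.0838, 0.0521]
tool_rot: [[0.017, 1.0, 0.0], [1.0, -0.017, 0.0], [0.0, 0.0, -1.0]]
wrist_force: [1.0, -0.7, -0.7]
finger_gap: 0.051
grasp_force: 0.0
```

>>> {"fn": "move_arm", "kwargs": {"steps": [[0, 0, 0.08, 0, 0, 0], [0, 0, 0.137, 0, 0, 0], [0, 0, 0.137, 0, 0, 0], [0, 0, 0.137, 0, 0, 0]]}}

```text
t: 13.88
eef_pos: [0.4473, 0.0839, 0.0379]
tool_rot: [[0.017, 1.0, 0.001], [1.0, -0.017, 0.0], [0.0, 0.001, -1.0]]
wrist_force: [0.2, -0.3, -0.2]
finger_gap: 0.0514
grasp_force: 0.0
```

>>> {"fn": "move_arm", "kwargs": {"steps": [[0, 0, 0, 0, 0, 0], [0, 0, 0, 0, 0, 0], [0, 0, 0, 0, 0, 0], [0, 0, 0, 0, 0, 0], [0, 0, 0, 0, 0, 0]], "hand": -1, "grip_force": 40}}

```text
t: 14.3
eef_pos: [0.4471, 0.0838, 0.0383]
tool_rot: [[0.017, 1.0, 0.001], [1.0, -0.017, 0.0], [0.0, 0.001, -1.0]]
wrist_force: [0.5, -0.1, 8.8]
finger_gap: 0.0124
grasp_force: 38.9
```

>>> {"fn": "move_arm", "kwargs": {"steps": [[0, 0, -0.15, 0, 0, 0], [0, 0, -0.4, 0, 0, 0], [0, 0, -0.7, 0, 0, 0], [0, 0, -0.85, 0, 0, 0], [0, 0, -0.85, 0, 0, 0]]}}

```text
t: 14.72
eef_pos: [0.448, 0.0839, 0.1432]
tool_rot: [[0.017, 1.0, 0.005], [1.0, -0.017, 0.001], [0.001, 0.005, -1.0]]
wrist_force: [-0.0, 1.0, -0.7]
finger_gap: 0.0123
grasp_force: 39.1
```

```bash
python3 - <<'E'
from h import *
from station import status
s=status.state();print(s["eef_pos"],s["wrist_force"],s["finger_gap"])
plan([.6161,.1819,.14],89.1)
E
```

```text
[0.44798302 0.08388015 0.14319749] [-6.49744109e-04  1.03705443e+00 -6.50948233e-01] 0.012290804480310114
[0.4204, 0.6933, 0.0174, 0.0008, -0.0002, -0.0002]
[0.4199, 0.6936, 0.0154, 0.0008, -0.0002, -0.0002]
```

>>> {"fn": "move_arm", "kwargs": {"steps": [[0.12, 0.2, 0, 0, 0, 0], [0.3, 0.5, 0, 0, 0, 0], [0.42, 0.693, 0, 0, 0, 0], [0.42, 0.693, 0, 0, 0, 0]]}}

```text
t: 15.05
eef_pos: [0.5339, 0.1356, 0.1392]
tool_rot: [[0.015, 1.0, 0.002], [1.0, -0.015, 0.002], [0.002, 0.002, -1.0]]
wrist_force: [0.5, 1.1, -0.5]
finger_gap: 0.0125
grasp_force: 39.3
```

>>> {"fn": "move_arm", "kwargs": {"steps": [[0.12, 0.2, 0, 0, 0, 0], [0.3, 0.5, 0, 0, 0, 0], [0.42, 0.693, 0, 0, 0, 0], [0.42, 0.693, 0, 0, 0, 0], [0.42, 0.693, 0, 0, 0, 0]]}}

```text
t: 15.47
eef_pos: [0.6147, 0.1822, 0.1385]
tool_rot: [[0.016, 1.0, -0.001], [1.0, -0.016, -0.0], [-0.0, -0.001, -1.0]]
wrist_force: [-0.9, 0.3, -0.5]
finger_gap: 0.0126
grasp_force: 39.4
```

```bash
python3 snap.py p1; python3 - <<'E'
from h import *
from station import status
s=status.state();print(s["eef_pos"],np.round(s["tool_rot"],4).tolist(),s["wrist_force"],s["finger_gap"])
plan([.6161,.1819,.12],89.1)
E
```

```text
[0.61413479 0.18148511 0.13881126] [[0.0166, 0.9999, -0.0013], [0.9999, -0.0166, -0.0006], [-0.0007, -0.0013, -1.0]] [ 0.05918358 -0.31588715 -1.09588504] 0.012348074646010673
[0.0038, 0.0165, 0.1567, -0.0004, 0.0002, -0.0003]
```

>>> {"fn": "move_arm", "kwargs": {"steps": [[0.002, 0.015, 0.1, 0, 0, 0], [0.002, 0.015, 0.157, 0, 0, 0], [0.002, 0.015, 0.157, 0, 0, 0], [0.002, 0.015, 0.157, 0, 0, 0], [0.002, 0.015, 0.157, 0, 0, 0]]}}

```text
t: 15.93
eef_pos: [0.6165, 0.1819, 0.121]
tool_rot: [[0.017, 1.0, -0.0], [1.0, -0.017, 0.0], [0.0, -0.0, -1.0]]
wrist_force: [-0.0, -0.2, -0.8]
finger_gap: 0.0125
grasp_force: 39.4
```

```bash
python3 - <<'E'
from h import *
from station import status
s=status.state();print(s["eef_pos"],s["wrist_force"])
plan([.6161,.1819,.11],89.1)
E
```

```text
[0.61646743 0.18186473 0.12096773] [-0.04744801 -0.21836715 -0.79109729]
[0.0002, -0.0031, 0.0914, -0.0, -0.0, -0.0004]
```

>>> {"fn": "move_arm", "kwargs": {"steps": [[0, -0.002, 0.04, 0, 0, 0], [0, -0.002, 0.08, 0, 0, 0], [0, -0.002, 0.12, 0, 0, 0], [0, -0.002, 0.12, 0, 0, 0]]}}

```text
t: 16.27
eef_pos: [0.6158, 0.1819, 0.1052]
tool_rot: [[0.017, 1.0, -0.001], [1.0, -0.017, -0.0], [-0.0, -0.001, -1.0]]
wrist_force: [-0.2, -0.6, -0.8]
finger_gap: 0.0125
grasp_force: 39.4
```

>>> {"fn": "move_arm", "kwargs": {"steps": [[0, 0, 0.03, 0, 0, 0], [0, 0, 0.05, 0, 0, 0], [0, 0, 0.05, 0, 0, 0]]}}

```text
t: 16.52
eef_pos: [0.6161, 0.182, 0.0999]
tool_rot: [[0.017, 1.0, -0.001], [1.0, -0.017, -0.0], [-0.0, -0.001, -1.0]]
wrist_force: [-0.1, -0.4, -0.2]
finger_gap: 0.0121
grasp_force: 39.4
```

>>> {"fn": "move_arm", "kwargs": {"steps": [[0, 0, 0.03, 0, 0, 0], [0, 0, 0.06, 0, 0, 0], [0, 0, 0.085, 0, 0, 0], [0, 0, 0.1, 0, 0, 0], [0, 0, 0.1, 0, 0, 0]]}}

```text
t: 16.93
eef_pos: [0.6162, 0.182, 0.0879]
tool_rot: [[0.017, 1.0, -0.001], [1.0, -0.017, -0.0], [-0.0, -0.001, -1.0]]
wrist_force: [-0.2, -0.3, -0.4]
finger_gap: 0.0123
grasp_force: 39.4
```

>>> {"fn": "move_arm", "kwargs": {"steps": [[0, 0, 0, 0, 0, 0], [0, 0, 0, 0, 0, 0], [0, 0, 0, 0, 0, 0], [0, 0, 0, 0, 0, 0]], "hand": 0.1}}

```text
t: 17.27
eef_pos: [0.6164, 0.182, 0.0886]
tool_rot: [[0.017, 1.0, 0.0], [1.0, -0.017, 0.0], [0.0, 0.0, -1.0]]
wrist_force: [0.4, 0.2, 0.6]
finger_gap: 0.0472
grasp_force: 0.0
```

>>> {"fn": "move_arm", "kwargs": {"steps": [[0, 0, -0.15, 0, 0, 0], [0, 0, -0.4, 0, 0, 0], [0, 0, -0.65, 0, 0, 0], [0, 0, -0.65, 0, 0, 0]]}}

```text
t: 17.6
eef_pos: [0.6182, 0.1827, 0.1719]
tool_rot: [[0.017, 1.0, 0.007], [1.0, -0.017, 0.003], [0.003, 0.007, -1.0]]
wrist_force: [1.4, 0.8, 1.2]
finger_gap: 0.0467
grasp_force: 0.0
```

```bash
python3 snap.py p2; python3 - <<'E'
from pin import *
s=status.state();print(s["eef_pos"],s["wrist_force"])
c=load("p2");
for z in(.10,.11,.12):print(proj(c,(.6150,.1811,z)))
g=gray(c);u,v=map(int,proj(c,(.6150,.1811,.11)));np.set_printoptions(linewidth=250);print(g[v-40:v+41:4,u-40:u+41:4].astype(int))
plan([.4595,-.0155,.168],89.1)
E
```

```text
[0.61742882 0.18237822 0.16922494] [ 0.39195388 -0.33236939 -1.57163886]
[275.24959779 233.52951047]
[275.17499235 238.99076542]
[275.09363417 244.94677995]
[[122 124 124 122 122 120 124 123 123 126 127 125 120 122 126 128 126 123 124 126 124]
 [121 125 124 121 121 123 123 121 126 126 125 122 122 124 127 127 122 124 126 125 122]
 [124 125 121 121 121 124 122 124 125 125 124 120 125 126 126 124 124 125 124 123 122]
 [120 120 124 123 125 123 125 123 121 124 125 124 122 125 123 125 125 120 125 126 125]
 [120 121 123 124 126 124 124 123 115  88  75  86 115 125 123 125 127 120 124 127 126]
 [120 120 124 123 125 124 125 117  67  56  58  58  63 119 123 126 126 121 125 126 125]
 [119 121 122 123 126 124 124 102  57  58  59  59  56  95 123 126 126 118 125 125 126]
 [120 120 124 123 125 124 125 100  59  57  60  58  57  89 120 124 125 120 125 125 126]
 [119 121 123 123 123 124 125 112  63  75  93  93  75  87 122 124 125 119 125 126 126]
 [118 121 122 122 124 124 123 123  84  93  95  94  96  93 122 125 124 118 124 124 125]
 [119 120 123 122 124 124 122 122  97  96  95  95  95 100 121 124 125 119
[... 342 characters left out ...]
23 117 123 122 125]
 [117 120 120 120 123 122 121 120 119 122 122 122 120 121 120 121 121 116 121 122 126]
 [ 93 121 119 121 122 122 120 120 120 122 122 121 120 120 119 122 120 117 122 121 119]
 [ 85 120 119 120 122 121 121 121 120 121 120 121 119 120 119 121 121 117 123 122 121]
 [ 81 120 118 118 122 121 120 119 120 121 121 121 120 120 119 121 120 117 121 120 120]
 [ 86 119 117 119 122 122 121 120 120 118 111 114 121 120 119 120 120 117 121 121 130]
 [ 98 118 118 119 121 122 120 120 102  80  91  88  83 117 119 122 119 117 121 121 124]]
[-0.557, -0.4293, 0.0006, 0.0005, -0.0002, -0.0001]
[-0.5569, -0.4295, 0.0015, 0.0005, -0.0002, -0.0001]
[-0.5567, -0.4298, 0.0025, 0.0005, -0.0002, -0.0001]
```

The first plunger stands in hole b: its top is bright at about (277,238), where a height of 110 mm projects. On to the second.

>>> {"fn": "move_arm", "kwargs": {"steps": [[-0.15, -0.12, 0, 0, 0, 0], [-0.37, -0.28, 0, 0, 0, 0], [-0.557, -0.43, 0, 0, 0, 0], [-0.557, -0.43, 0, 0, 0, 0]]}}

```text
t: 17.98
eef_pos: [0.561, 0.1114, 0.1661]
tool_rot: [[0.02, 1.0, -0.002], [1.0, -0.02, -0.003], [-0.003, -0.002, -1.0]]
wrist_force: [0.8, -1.0, 1.1]
finger_gap: 0.0466
grasp_force: 0.0
```

>>> {"fn": "move_arm", "kwargs": {"steps": [[-0.2, -0.15, 0, 0, 0, 0], [-0.4, -0.3, 0, 0, 0, 0], [-0.557, -0.43, 0, 0, 0, 0]]}}

```text
t: 18.23
eef_pos: [0.5095, 0.0486, 0.166]
tool_rot: [[0.017, 1.0, -0.001], [1.0, -0.017, -0.0], [-0.0, -0.001, -1.0]]
wrist_force: [0.3, -0.6, -0.9]
finger_gap: 0.0472
grasp_force: 0.0
```

>>> {"fn": "move_arm", "kwargs": {"steps": [[-0.2, -0.15, 0, 0, 0, 0], [-0.4, -0.3, 0, 0, 0, 0], [-0.557, -0.43, 0, 0, 0, 0], [-0.557, -0.43, 0, 0, 0, 0], [-0.557, -0.43, 0, 0, 0, 0]]}}

```text
t: 18.65
eef_pos: [0.4578, -0.0166, 0.1663]
tool_rot: [[0.018, 1.0, -0.0], [1.0, -0.018, 0.0], [0.0, -0.0, -1.0]]
wrist_force: [0.9, -0.4, -0.3]
finger_gap: 0.0468
grasp_force: 0.0
```

```bash
python3 snap.py pa; python3 - <<'E'
from pin import *
print(status.state()["eef_pos"])
c=load("pa");X=(.4586,-.0162,.061);uv=proj(c,X);e=circ(c,uv,6,15,-1);print(uv,e)
pin("pa",X)
P=plane(c,e[0],.061);print(P,"hole a - pin",np.array([.6147,.1331])-P[:2])
plan([P[0]+.0012,P[1]+.0008,.038],89.1)
E
```

```text
[ 0.45841374 -0.01575888  0.1662633 ]
[281.70168426 215.11406589] (array([281.90267944, 215.08482361]), array([8.84428501, 9.39832401]), 72)
expect 281 215
[[ 27  28  26  29  27  28  27  28  26  27  27  30  31  32  29  28  26  28  28  26  27  28  29  28  30]
 [ 26  30  27  28  27  25  27  27  26  28  36  48  51  52  45  32  28  29  25  26  26  26  27  29  30]
 [ 26  28  28  28  29  30  28  28  28  41  53  58  59  60  58  52  36  30  26  25  26  29  28  28  29]
 [ 28  30  27  27  27  27  26  26  29  50  57  60  60  59  60  58  46  26  26  27  30  27  29  27  29]
 [ 29  29  28  25  27  27  29  27  31  51  58  60  59  59  61  59  49  26  26  28  30  29  29  28  25]
 [ 32  29  28  28  28  27  28  25  31  53  56  59  60  61  62  59  51  28  28  27  29  29  30  29  27]
 [ 35  30  28  28  26  28  27  26  30  54  57  60  60  60  60  59  52  30  28  26  29  29  29  30  29]
 [ 38  27  27  27  29  29  28  29  34  54  59  63  66  66  61  59  55  33  28  28  29  28  28  27  30]
 [ 46  28  28  28  27  26  29  28  36  56  72  89  94  94  85  72  58  39  30  29  30  29  29  27  29]
 [ 51  28  28  30
[... 1102 characters left out ...]
  81  81  82]
 [ 84  82  54  37  42  46  50  57  62  67  72  76  78  77  78  80  83  82  82  83  84  85  81  80  81]
 [ 85  82  74  73  75  77  78  81  84  84  82  82  83  81  79  81  82  82  81  82  85  85  83  81  82]
 [ 85  81  82  82  81  82  82  85  86  86  83  83  82  81  80  83  83  81  82  83  83  83  83  81  82]
 [ 84  84  83  84  84  81  83  85  88  87  83  83  84  82  83  85  83  83  83  84  85  83  82  81  83]
 [ 83  83  83  83  83  80  82  85  88  87  86  85  85  83  83  84  87  86  84  83  84  83  81  81  83]]
[ 0.45875021 -0.01617992  0.061     ] hole a - pin [0.15594979 0.14927992]
[0.0015, 0.0063, 0.5344, 0.0, -0.0001, -0.0002]
[0.0016, 0.0063, 0.5344, 0.0, -0.0001, -0.0002]
```

>>> {"fn": "move_arm", "kwargs": {"steps": [[0.003, 0.012, 0.25, 0, 0, 0], [0.003, 0.012, 0.5, 0, 0, 0], [0.003, 0.012, 0.75, 0, 0, 0], [0.003, 0.012, 0.93, 0, 0, 0]]}}

```text
t: 19.03
eef_pos: [0.4596, -0.0145, 0.0525]
tool_rot: [[0.015, 1.0, -0.001], [1.0, -0.015, 0.001], [0.001, -0.001, -1.0]]
wrist_force: [0.0, 0.9, 0.9]
finger_gap: 0.0472
grasp_force: 0.0
```

>>> {"fn": "move_arm", "kwargs": {"steps": [[0, 0, 0.08, 0, 0, 0], [0, 0, 0.139, 0, 0, 0], [0, 0, 0.139, 0, 0, 0], [0, 0, 0.139, 0, 0, 0]]}}

```text
t: 19.37
eef_pos: [0.4599, -0.0151, 0.0383]
tool_rot: [[0.016, 1.0, 0.0], [1.0, -0.016, 0.0], [0.0, 0.0, -1.0]]
wrist_force: [0.3, 0.1, -0.9]
finger_gap: 0.047
grasp_force: 0.0
```

>>> {"fn": "move_arm", "kwargs": {"steps": [[0, 0, 0, 0, 0, 0], [0, 0, 0, 0, 0, 0], [0, 0, 0, 0, 0, 0], [0, 0, 0, 0, 0, 0], [0, 0, 0, 0, 0, 0]], "hand": -1}}

```text
t: 19.78
eef_pos: [0.46, -0.0156, 0.0388]
tool_rot: [[0.017, 1.0, 0.001], [1.0, -0.017, 0.0], [0.0, 0.001, -1.0]]
wrist_force: [-0.3, 0.1, 8.1]
finger_gap: 0.0125
grasp_force: 38.9
```

>>> {"fn": "move_arm", "kwargs": {"steps": [[0, 0, -0.15, 0, 0, 0], [0, 0, -0.4, 0, 0, 0], [0, 0, -0.7, 0, 0, 0], [0, 0, -0.95, 0, 0, 0], [0, 0, -0.95, 0, 0, 0]]}}

```text
t: 20.2
eef_pos: [0.4611, -0.0157, 0.157]
tool_rot: [[0.017, 1.0, 0.007], [1.0, -0.017, 0.0], [0.0, 0.007, -1.0]]
wrist_force: [0.2, 0.6, -0.4]
finger_gap: 0.0125
grasp_force: 39.1
```

```bash
python3 - <<'E'
from h import *
plan([.6160,.1337,.150],89.1,R0=down(89.1))
E
```

```text
[0.6325, 0.6354, 0.029, 0.0, 0.0, 0.0]
[0.6325, 0.6354, 0.029, 0.0, 0.0, 0.0]
```

>>> {"fn": "move_arm", "kwargs": {"steps": [[0.15, 0.15, 0, 0, 0, 0], [0.38, 0.38, 0, 0, 0, 0], [0.633, 0.635, 0, 0, 0, 0], [0.633, 0.635, 0, 0, 0, 0]]}}

```text
t: 20.53
eef_pos: [0.5409, 0.065, 0.1523]
tool_rot: [[0.012, 1.0, 0.004], [1.0, -0.012, 0.004], [0.004, 0.004, -1.0]]
wrist_force: [1.2, 1.6, -1.6]
finger_gap: 0.0122
grasp_force: 39.3
```

>>> {"fn": "move_arm", "kwargs": {"steps": [[0.2, 0.2, 0, 0, 0, 0], [0.42, 0.42, 0, 0, 0, 0], [0.633, 0.635, 0, 0, 0, 0], [0.633, 0.635, 0, 0, 0, 0], [0.633, 0.635, 0, 0, 0, 0]]}}

```text
t: 20.95
eef_pos: [0.6147, 0.1351, 0.1515]
tool_rot: [[0.015, 1.0, -0.0], [1.0, -0.015, 0.001], [0.001, -0.0, -1.0]]
wrist_force: [-0.7, -0.2, -0.8]
finger_gap: 0.0121
grasp_force: 39.4
```

>>> {"fn": "move_arm", "kwargs": {"steps": [[0, 0, 0.1, 0, 0, 0], [0, 0, 0.22, 0, 0, 0], [0, 0, 0.28, 0, 0, 0], [0, 0, 0.28, 0, 0, 0], [0, 0, 0.28, 0, 0, 0]]}}

```text
t: 21.37
eef_pos: [0.6143, 0.1333, 0.1188]
tool_rot: [[0.017, 1.0, -0.0], [1.0, -0.017, -0.0], [-0.0, -0.0, -1.0]]
wrist_force: [-0.0, -0.3, -0.4]
finger_gap: 0.0123
grasp_force: 39.4
```

```bash
python3 - <<'E'
from h import *
from station import status
s=status.state();print(s["eef_pos"],s["wrist_force"])
plan([.6160,.1337,.105],89.1)
E
```

```text
[0.61434564 0.13330743 0.1187755 ] [-0.02436141 -0.34808416 -0.41296652]
[0.0035, 0.0138, 0.1148, -0.0001, 0.0001, -0.0005]
```

Correct the lateral offset first, then lower.

>>> {"fn": "move_arm", "kwargs": {"steps": [[0.003, 0.013, 0, 0, 0, 0], [0.003, 0.013, 0, 0, 0, 0], [0.003, 0.013, 0.03, 0, 0, 0], [0.003, 0.013, 0.06, 0, 0, 0], [0.003, 0.013, 0.1, 0, 0, 0]]}}

```text
t: 21.78
eef_pos: [0.6161, 0.134, 0.1064]
tool_rot: [[0.017, 1.0, 0.0], [1.0, -0.017, 0.0], [0.0, 0.0, -1.0]]
wrist_force: [-1.9, -1.0, -0.9]
finger_gap: 0.0122
grasp_force: 39.4
```

>>> {"fn": "move_arm", "kwargs": {"steps": [[0, 0, 0.03, 0, 0, 0], [0, 0, 0.05, 0, 0, 0], [0, 0, 0.05, 0, 0, 0]]}}

```text
t: 22.03
eef_pos: [0.6158, 0.1341, 0.0998]
tool_rot: [[0.017, 1.0, -0.001], [1.0, -0.017, -0.0], [-0.0, -0.001, -1.0]]
wrist_force: [-0.3, -1.6, -0.7]
finger_gap: 0.0126
grasp_force: 39.4
```

>>> {"fn": "move_arm", "kwargs": {"steps": [[0, 0, 0.03, 0, 0, 0], [0, 0, 0.06, 0, 0, 0], [0, 0, 0.08, 0, 0, 0], [0, 0, 0.093, 0, 0, 0], [0, 0, 0.093, 0, 0, 0]]}}

```text
t: 22.45
eef_pos: [0.616, 0.1341, 0.0889]
tool_rot: [[0.017, 1.0, -0.001], [1.0, -0.017, -0.0], [-0.0, -0.001, -1.0]]
wrist_force: [-0.2, -1.8, -2.7]
finger_gap: 0.0121
grasp_force: 39.4
```

>>> {"fn": "move_arm", "kwargs": {"steps": [[0, 0, 0, 0, 0, 0], [0, 0, 0, 0, 0, 0], [0, 0, 0, 0, 0, 0], [0, 0, 0, 0, 0, 0]], "hand": 0.1}}

```text
t: 22.78
eef_pos: [0.6162, 0.1343, 0.0896]
tool_rot: [[0.017, 1.0, 0.0], [1.0, -0.017, 0.0], [0.0, 0.0, -1.0]]
wrist_force: [0.3, 0.3, -0.0]
finger_gap: 0.0467
grasp_force: 0.0
```

>>> {"fn": "move_arm", "kwargs": {"steps": [[0, 0, -0.15, 0, 0, 0], [0, 0, -0.4, 0, 0, 0], [0, 0, -0.65, 0, 0, 0], [0, 0, -0.9, 0, 0, 0], [0, 0, -0.9, 0, 0, 0]]}}

```text
t: 23.2
eef_pos: [0.6179, 0.1347, 0.2029]
tool_rot: [[0.017, 1.0, 0.007], [1.0, -0.017, 0.002], [0.002, 0.007, -1.0]]
wrist_force: [1.0, 0.7, 0.8]
finger_gap: 0.0465
grasp_force: 0.0
```

>>> {"fn": "move_arm", "kwargs": {"steps": [[-0.25, 0, 0, 0, 0, 0], [-0.6, 0, 0, 0, 0, 0], [-0.9, 0, 0, 0, 0, 0], [-0.9, 0, 0, 0, 0, 0], [-0.9, 0, 0, 0, 0, 0]]}}

```text
t: 23.62
eef_pos: [0.6144, 0.0239, 0.1974]
tool_rot: [[0.02, 1.0, 0.0], [1.0, -0.02, -0.0], [-0.0, 0.0, -1.0]]
wrist_force: [-0.5, 0.3, -0.2]
finger_gap: 0.0469
grasp_force: 0.0
```

```bash
python3 snap.py f1; python3 - <<'E'
from pin import *
from station import eyes
print(status.state()["eef_pos"])
c=load("f1");T=eyes.read_camera("top");S=eyes.read_camera("scene")
np.set_printoptions(linewidth=250)
for n,X in(("a",(.6150,.1333,.11)),("b",(.6152,.1813,.11))):
    uv=proj(c,X);print(n,uv,circ(c,uv,6,18,0), "foot",proj(c,(X[0],X[1],.08)))
g=gray(c).astype(int);u,v=map(int,proj(c,(.615,.1333,.11)))
print(g[max(0,v-40):v+120:4,u-40:u+41:4])
for X in((.615,.102,.08),(.615,.0875,.058),(.615,.062,.058)):print(X,proj(c,X))
E
```

```text
[0.61435124 0.0258912  0.19735657]
a [278.24328633  50.85211292] (array([279.79992676,  51.08046722]), array([11.85665798, 12.38934994]), 68) foot [278.37905413  57.49269812]
b [276.78626135 -43.31063326] (array([276.78625488, -43.31063461]), array([6.00000048, 6.00000095]), 72) foot [277.11647223 -24.2465706 ]
[[198 199 199 199 200 199 199 199 199 200 198 199 199 198 198 198 199 198 198 199 197]
 [199 198 199 199 200 200 198 199 198 199 199 199 199 199 198 199 199 196 199 199 198]
 [199 199 199 199 199 198 198 199 200 199 200 199 200 199 198 200 199 198 198 199 198]
 [200 199 200 200 199 199 199 201 200 199 201 200 200 199 199 199 199 198 198 200 199]
 [200 200 199 200 199 200 200 200 200 200 200 200 200 199 199 201 199 199 199 199 199]
 [200 199 199 199 200 200 200 200 200 200 200 201 201 201 199 200 200 199 200 200 200]
 [200 199 200 200 201 200 201 200 200 200 200 201 201 200 199 200 200 199 200 201 200]
 [200 199 200 201 200 201 201 200 201 200 192 195 199 200 200 200 200 200 201 200 199]
 [200 200 201 200 201 200 200 201 199 169 169 171 173 199 200 201 201 199 200 200 200]
 [20
[... 2143 characters left out ...]
85  82  81  84  84  83  83]
 [127  94  91  83  84  80  84  86  97  98  96  95  99  71  82  79  82  84  84  84  83]
 [ 83  85  85  82  81  82  84  84  97  99  96  96  99  73  81  79  80  83  81  82  81]
 [ 83  86  84  80  84  81  81  88  96  98  97  95  99  72  83  81  81  80  81  83  82]
 [ 83  82  81  81  83  81  81  82  83  84  83  84  85  80  81  79  80  80  83  82  83]
 [ 79  82  83  81  81  85  85  83  80  80  84  84  81  82  80  82  81  83  84  84  84]
 [ 80  83  80  81  82  83  81  80  79  80  81  81  82  80  83  82  81  82  82  83  82]]
(0.615, 0.102, 0.08) [279.30599861 105.62792996]
(0.615, 0.0875, 0.058) [279.68609332 125.13838644]
(0.615, 0.062, 0.058) [280.31608302 157.86785437]
```

```bash
python3 -c "
from station import ticket
print(ticket.finish_job())"
```

```text
the job is handed in; nothing more can be done
None
```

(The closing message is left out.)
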